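# Make up two motor repair kits from bench stock and the test nest

### The arm

A 6-joint arm with a two-finger parallel gripper is mounted at the origin on a cart in front of the work surface, level with it; the furniture and walls round the work are solid. World frame = base frame: x ahead of the robot, y to its left, z up, the work surface at z = 0. Lengths are in mm, angles in rad, forces in N, time in s.
With the tool pointing down it reaches from about 275 to 1000 mm from the base axis. Payload 8.4 kg.
Tool frame: the origin (TCP) lies at the very end of the fingers, on their centre line; the grasp point (between the pads) lies 19 mm behind it; z points along the fingers, y is the line along which they close (so a half turn about z gives the same grasp; the last joint's range is limited). The gripper opens to 85 mm and grips with 20 to 120 N. Pads are 22 mm wide; open, the fingers measure 114 mm over their backs; the gripper's body (76 mm by 85 mm) begins 54 mm behind the grasp point. The pads swing forward as they close: fully open they stand 13 mm farther back than shut.
Start: joints at [1.209, 0.353, 1.633, -0, 1.155, -0.002], TCP at [220.053, 584.982, 231.281] pointing down, gripper open.
Joint ranges: [-2.63, 2.63], [-0.92, 2.1], [0.06, 2.66], [-1.3, 4.44], [0, 2.69], [-3.02, 3.02]. Speed limits (rad/s): [2.22, 2.22, 2.79, 3.14, 3.14, 3.14].

### API

Orientations are given as [roll, pitch, yaw] about the fixed x, y, z axes, in that order (R = Rz(yaw) Ry(pitch) Rx(roll)).
In Python, from rig import sensors, grab_frame, camera_params, order gives the robot as it stands. The module is installed in compiled form; this text tells all that it offers.
- The arm moves only by the tool move_arm, never from a script. Its argument "motion" is a list of rows, each a list of 7 numbers: the turn, a rotation vector about the tool's x, y, z in normalised numbers (1 is 90 degrees), then the shift along the tool's x, y, z in normalised numbers (1 is 0.5 m), then the finger opening in m, from 0 to 0.0854. A call has 1 to 8 rows; each row is the pose to reach, as a shift and turn from the pose commanded when the call began, along the tool's axes at that moment; what a row does not reach only later rows make up. A row lasts 1/8 s, in which the tool goes at most 62.5 mm and 10.7 degrees, less where a joint would pass 70% of its speed; a pose out of reach is approached as far as the arm can. Shift and turn numbers lie between -1 and 1, and a call with a number outside is refused. A call with a gripper value outside its range is refused whole. The fingers move at their own pace and stop on an object; "grip_force" is the grip in N (left out, the last holds). Time passes only in rows, so rows that repeat a pose let the fingers close. It gives the time, the measured TCP pose, the force, the opening and the grip force at its end, in the units of the state.
- sensors.sense(): the state, without advancing time (a new reading comes with each control period).
- grab_frame(name): name is "scene" or "side" or "wrist"; returns (picture, depth): 480x640x3 uint8, red, green, blue; 480x640 float32, mm along the optical axis (not along the pixel's ray), 0 where there is no reading.
- camera_params(name): a dict with "camera_matrix" (3x3 intrinsics, pixels), "world_from_camera" (4x4, takes a point from camera to world coordinates). Camera axes: x right, y down, z forward; pixel columns grow to the right and rows downward; lengths in mm; the calibration is good to about 2 mm. A picture is of the moment at which its call begins: read the wrist's pose just before it. camera_params takes no time and is no camera call; for the wrist camera it gives the pose at the moment of the call.
- order.sign_off(): hands the job in; it is judged then, once.
The state is a dict: "clock": time; "qpos": joint angles; "qvel": joint speeds; "joint_efforts": joint torques, N m; "eef_pos": TCP position; "tcp_rot": TCP orientation; "contact_force": force on the tool from outside, world axes, zero at the start; "wrist_torque": the same for the moment, N m; "opening": opening from 0.0 (shut) to 1.0 (fully open); "grasp_force": force on a finger pad.
Only numpy, scipy, OpenCV 4.12 (cv2) and the standard library are available. Lean on these libraries where they do the work, as an engineer would, in place of code of your own. Each camera call takes 0.05 s, during which the arm holds its last target. There are 200 camera calls.

### The job

Make up two motor repair kits: in the two-compartment tray the terminal board in the large compartment and one bearing in the small; in the three-compartment tray the flange ring in the large, the other bearing in the middle-sized and the shaft coupling, upright, in the smallest compartment. The board is still in the test nest: swing its hold-down bar right up first, then draw the board out forward from under the claws. Leave everything flat on the floor of its compartment, terminals up, and let go.

Things in the scene. Friction and masses are not known exactly. Their poses are not given: they have to be found in the camera images.
- terminal_board: Green board with terminal blocks, 64x67x2 mm, flat in the nest at the start. Origin: centre of underside, z up. Edges run at -0.35 and +1.22 rad from its x axis. Grip the long block at the front edge: centre (-7, -25) mm, 26 long x 11.8 wide, 2 to 15.6 mm above the underside, narrow way at +1.22 rad; outer face level with the board's edge.
- bearing_a: Ball bearing with black seal, 35 mm diameter, 11 mm high, 70 g, lying flat on the green table to the right, whose top is at z = -7 mm. Origin: centre of its underside. Either bearing may go into either tray.
- bearing_b: The other ball bearing, identical, lying flat on the green table beside the first. Origin: centre of its underside.
- flange_ring: Flat white metal flange ring with a large hole, 66 mm outside diameter, 8 mm thick, 120 g, lying flat on the bench. Origin: centre of its underside. Grip it over its outside, best along the bench edge (closing at about -0.785 rad in the world), whose 17 mm high white rail is near.
- coupling: Aluminium shaft coupling, a cylinder 25 mm in diameter and 30 mm high, 90 g, standing upright on the bench. Origin: centre of its underside, z along its axis.
- board_tray: Two-compartment grey kit tray, 150 (x) x 110 (y) mm, fixed to the bench. Origin: centre of its underside. Floor at z = 3, tops of the 3 mm walls at z = 12. Compartments (mm): large x -72 to 12, y -52 to 52; small x 15 to 72, y -52 to 52. The board goes in with its edges about parallel to the walls; its gripped block turned to either y side leaves room for the finger.
- drive_tray: Three-compartment grey kit tray, 154 (x) x 134 (y) mm, fixed to the bench. Origin: centre of its underside. Floor at z = 3, tops of the 3 mm walls at z = 12. Compartments (mm): large x -74 to 14, y -64 to 64; middle-sized x 17 to 74, y -64 to 17; smallest x 17 to 74, y 20 to 64.
- test_nest: Fixed aluminium nest on the green table. Origin: underside, below the board's middle; x to the rear, y to the bar's free end. The board lies at z = 10 mm between guides at y = +-34.5 (tops z = 16, 2 mm play). Two rear claws (y = +-15, x 25 to 46, z 15 to 20) overhang it by 9 mm with 3 mm play: slide it level 25 mm or more to -x, the open front, before lifting.
- hold_bar (a joint): Hold-down bar, rad: 0 to 0.06 = down over the board's front edge, its lip before the board; grows as the free end swings up; stop at 2.0. Hinge axis along the nest's x through y = -64, z = 31 mm of the nest. Friction hinge (0.07 N m): stays where left. At 1.7 or more a gripper has room over the board. Bar at x -38 to -21 mm.
- hold_bar_grip (a point): Centre of the black ball knob at the bar's free end, 20 mm diameter on an 8 mm stem; 131 mm from the hinge axis, at x = -28.5, y = 67, z = 32 mm of the nest when the bar is down. Pinched gently along the nest's x axis (20 to 30 N) the ball turns between the fingers.
Not all that is in view belongs to the job. Leave any orange or purple look-alike of the bearing_a alone.

How it is judged (in metres and radians):
On the way, in this order (a step that is already met when the one before it is completed fails the run):
1. the hold-down bar is swung up while the board is still in its place in the nest (value of joint hold_bar above 1.3 rad and x of terminal_board in the frame of test_nest above -0.012 m), for 0.2 s.
2. the board is out of the nest's guides (horizontal distance between terminal_board and test_nest above 0.09 m), for 0.1 s.
At the end, for the whole second after the job is handed in: Board flat (terminals up) and one bearing flat in the large and small compartment of the two-compartment tray; ring, other bearing flat and coupling upright in the large, middle-sized and smallest compartment of the other; each within its walls on the floor, at rest, let go (x of terminal_board in the frame of board_tray between -0.046 and -0.014 m and y of terminal_board in the frame of board_tray between -0.024 and 0.024 m and z of terminal_board in the frame of board_tray below 0.006 m and angle between each of terminal_board, flange_ring, coupling's own z axis and vertical below 0.1 rad and x of flange_ring in the frame of drive_tray between -0.044 and -0.016 m and y of flange_ring in the frame of drive_tray between -0.035 and 0.035 m and z of each of flange_ring, coupling in the frame of drive_tray below 0.006 m and x of coupling in the frame of drive_tray between 0.0265 and 0.0645 m and y of coupling in the frame of drive_tray between 0.03 and 0.054 m and ((x of bearing_a in the frame of board_tray between 0.0305 and 0.0565 m and y of bearing_a in the frame of board_tray between -0.036 and 0.036 m and z of bearing_a in the frame of board_tray below 0.006 m and angle between each of bearing_a, bearing_b's own z axis and vertical below 0.1 rad and x of bearing_b in the frame of drive_tray between 0.0325 and 0.0585 m and y of bearing_b in the frame of drive_tray between -0.0485 and 0.0015 m and z of bearing_b in the frame of drive_tray below 0.006 m) or (x of bearing_b in the frame of board_tray between 0.0305 and 0.0565 m and y of bearing_b in the frame of board_tray between -0.036 and 0.036 m and z of bearing_b in the frame of board_tray below 0.006 m and angle between each of bearing_b, bearing_a's own z axis and vertical below 0.1 rad and x of bearing_a in the frame of drive_tray between 0.0325 and 0.0585 m and y of bearing_a in the frame of drive_tray between -0.0485 and 0.0015 m and z of bearing_a in the frame of drive_tray below 0.006 m)) and linear speed of each of terminal_board, bearing_a, bearing_b, flange_ring, coupling below 0.01 m/s); the robot touches nothing.
It also fails if it takes over 115 s, if anything falls off the work surface, if the arm or the gripper's body presses on something with over 40 N, if the wrist force passes 120 N, or if a joint passes its speed limit or range.

## Working session

There is one attempt and no reset: what is moved stays moved. The work goes in short steps, Python scripts to look and compute and a tool call to move; the robot and the scene stay as the last step left them, time stands still between calls to the robot, and variables do not carry over. Pictures are saved under pics/ and viewed, at most 14 in all, crops included, and the job is handed in when it is done.

Besides the shell and the picture viewer there is one more tool, called after "Request:" as name(argument=value, ...) on one line, values as JSON. move_arm: Moves the arm, as the interface text tells. Its arguments: {"type":"object","properties":{"motion":{"type":"array","items":{"type":"array","items":{"type":"number"}}},"grip_force":{"type":"number"}},"required":["motion"]}

```bash
mkdir -p pics; python3 - <<'E'
from rig import sensors, grab_frame, camera_params
import cv2, numpy as np
print(sensors.sense())
for n in ("scene","side","wrist"):
    cp=camera_params(n); im,d=grab_frame(n)
    np.savez(f"pics/{n}0.npz",im=im,d=d,K=cp["camera_matrix"],T=cp["world_from_camera"])
    cv2.imwrite(f"pics/{n}0.png",im[:,:,::-1]); print(n,np.round(cp["camera_matrix"],1).tolist(),np.round(cp["world_from_camera"],3).tolist())
E
```

```text
{'clock': 0.0, 'qpos': array([ 1.20859466e+00,  3.53648043e-01,  1.63411860e+00, -2.00971182e-05,
        1.15516972e+00, -2.39980414e-03]), 'qvel': array([-0.00029851,  0.00070796,  0.00244082, -0.00141385, -0.00249646,
        0.00021682]), 'joint_efforts': array([ 3.14255667e-03, -6.05261207e+01, -3.42078602e+01,  9.15475857e-05,
        9.22510866e-03, -5.87787167e-05]), 'eef_pos': array([219.89950358, 584.550018  , 230.56838082]), 'tcp_rot': array([-3.14024890e+00,  1.51505110e-05,  2.78179893e+00]), 'contact_force': array([ 0.90378675,  0.56014917, -0.30373475]), 'wrist_torque': array([ 0.02276746,  0.0238349 , -0.03014044]), 'grasp_force': 0.0, 'opening': 1.002768761593602}
scene [[593.1, 0.0, 318.3], [0.0, 593.1, 244.8], [0.0, 0.0, 1.0]] [[0.687, 0.533, -0.494, 1168.614], [0.726, -0.489, 0.483, -627.799], [0.017, -0.691, -0.723, 950.448], [0.0, 0.0, 0.0, 1.0]]
side [[519.2, 0.0, 322.0], [0.0, 519.2, 237.8], [0.0, 0.0, 1.0]] [[-0.851, -0.275, 0.447, -5.11], [-0.525, 0.426, -0.737, 950.245], [0.012, -0.862, -0.507, 709.165], [0.0, 0.0, 0.0, 1.0]]
wrist [[334.7, 0.0, 315.8], [0.0, 334.7, 240.7], [0.0, 0.0, 1.0]] [[0.352, 0.887, 0.3, 142.572], [0.936, -0.333, -0.113, 613.542], [-0.001, 0.32, -0.947, 372.522], [0.0, 0.0, 0.0, 1.0]]
```

View pics/scene0.png

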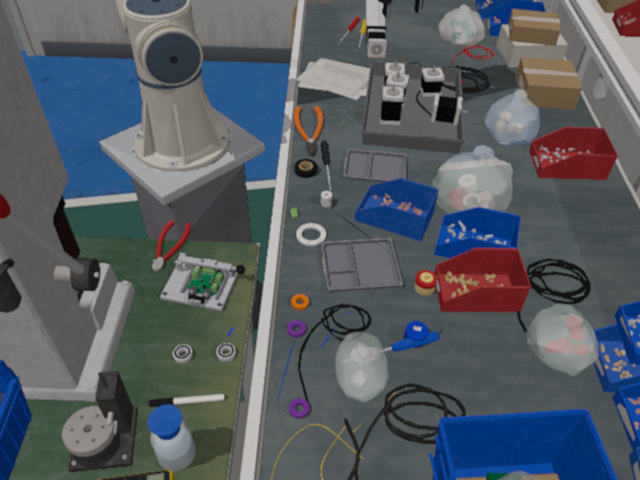

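View pics/side0.png

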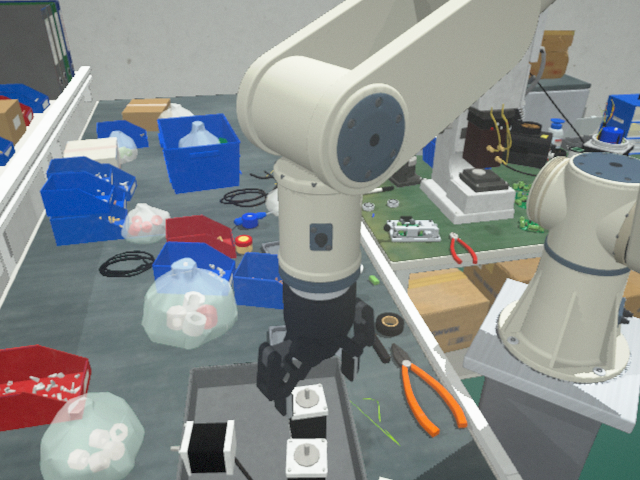

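View pics/wrist0.png

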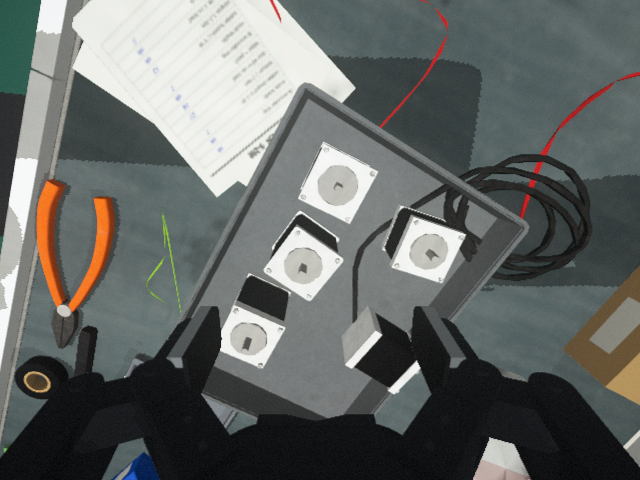

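The scene view shows the nest at about (205,282) with its knob at (240,268), bearings at (182,352) and (226,351), and the ring at (312,234). The coupling is at (326,199), the board tray at (376,165) and the drive tray at (362,264). The side and wrist views mostly show the arm and the motor tray.

```bash
cat > h.py <<'E'
import numpy as np, cv2
from scipy.spatial.transform import Rotation as R
from rig import sensors, grab_frame, camera_params
def load(n): return dict(np.load(f"pics/{n}.npz"))
def snap(cam,name):
    cp=camera_params(cam); im,d=grab_frame(cam)
    f=dict(im=im,d=d,K=cp["camera_matrix"],T=cp["world_from_camera"]); np.savez(f"pics/{name}.npz",**f)
    cv2.imwrite(f"pics/{name}.png",im[:,:,::-1]); return f
def ray(f,uv,z):
    "pixels (N,2) to world points on plane z"
    uv=np.atleast_2d(np.asarray(uv,float)); v=np.c_[uv,np.ones(len(uv))]@np.linalg.inv(f["K"]).T@f["T"][:3,:3].T
    c=f["T"][:3,3]; return c+v*((z-c[2])/v[:,2])[:,None]
def proj(f,P):
    P=np.atleast_2d(P).astype(float); q=(P-f["T"][:3,3])@f["T"][:3,:3]@f["K"].T; return q[:,:2]/q[:,2:]
def cloud(f):
    v,u=np.mgrid[:480,:640]; p=np.stack([u,v,np.ones_like(u)],-1)@np.linalg.inv(f["K"]).T*f["d"][...,None]
    return p@f["T"][:3,:3].T+f["T"][:3,3]
def delta(pos,yaw,tilt=0):
    "shift in tool axes (mm) and turn about tool axes, from the present pose to TCP pos with tool down at yaw"
    s=sensors.sense(); A=R.from_euler('xyz',s["tcp_rot"])
    B=R.from_euler('xyz',[np.pi,0,yaw])
    print("shift",np.round(A.inv().apply(np.array(pos)-s["eef_pos"]),1),"turn",np.round((A.inv()*B).as_rotvec(),3),"dist",np.round(np.linalg.norm(np.array(pos)-s["eef_pos"])))
E
python3 - <<'E'
from h import *
f=load("scene0")
for n,uv,z in [("nest",(205,282),12),("knob",(240,268),25),("bA",(182,352),4),("bB",(226,351),4),("ring",(312,234),8),("coup",(326,193),30),("btray",(376,165),12),("dtray",(362,264),12)]:
    print(n,np.round(ray(f,uv,z)[0],0))
for n,cs in [("b",[(349,150),(407,152),(406,181),(343,178)]),("d",[(321,241),(392,238),(404,288),(328,290)])]:
    print(n,np.round(ray(f,cs,12),0).tolist())
print(np.round(ray(f,[(190,258),(238,272),(214,308),(162,290)],10),0).tolist())
E
```

```text
nest [ 447. -245.   12.]
knob [ 475. -175.   25.]
bA [ 552. -374.    4.]
bB [ 606. -313.    4.]
ring [491.  15.   8.]
coup [431. 116.  30.]
btray [424. 298.  12.]
dtray [632.  29.  12.]
b [[335.0, 291.0, 12.0], [442.0, 396.0, 12.0], [516.0, 306.0, 12.0], [404.0, 200.0, 12.0]]
d [[524.0, 12.0, 12.0], [623.0, 134.0, 12.0], [736.0, 45.0, 12.0], [634.0, -74.0, 12.0]]
[[370.0, -228.0, 10.0], [470.0, -177.0, 10.0], [513.0, -271.0, 10.0], [404.0, -321.0, 10.0]]
```

```bash
python3 - <<'E'
from h import *
delta([480,110,260],2.356)
E
```

```text
shift [-410.5 -352.7  -28.9] turn [-0.001  0.     0.426] dist 542.0
```

The manual's scale: shifts go in shares of 0.5 m and turns go in shares of 90 degrees. Converting my numbers, -0.41 m / 0.5 = -0.82, -0.355 m / 0.5 = -0.71, 0.426 rad / 1.5708 = 0.2712.

Request:
move_arm(motion=[[0, 0, 0.0318, -0.1, -0.086, -0.0572, 0.085], [0, 0, 0.0637, -0.2, -0.172, -0.0572, 0.085], [0, 0, 0.0955, -0.3, -0.258, -0.0572, 0.085], [0, 0, 0.1273, -0.4, -0.344, -0.0572, 0.085], [0, 0, 0.1592, -0.5, -0.43, -0.0572, 0.085], [0, 0, 0.191, -0.6, -0.516, -0.0572, 0.085], [0, 0, 0.2292, -0.71, -0.61, -0.0572, 0.085], [0, 0, 0.2712, -0.82, -0.704, -0.0572, 0.085]])

```text
clock: 1.15
eef_pos: [458.5, 149.2, 260.0]
tcp_rot: [3.141, 0.0, 2.354]
contact_force: [0.6, 0.8, -0.0]
opening: 0.992
grasp_force: 0.0
```

```bash
python3 - <<'E'
from h import *
s=sensors.sense(); print(s["eef_pos"],s["tcp_rot"],s["qpos"],s["clock"])
snap("wrist","w1")
E
```

```text
[458.48859365 149.20455822 259.99403106] [3.14115409e+00 1.37214732e-04 2.35374608e+00] [ 3.11452300e-01  9.79177271e-02  1.89689067e+00  8.44584955e-05
  1.14633121e+00 -4.71532246e-01] 1.15
```

View pics/w1.png

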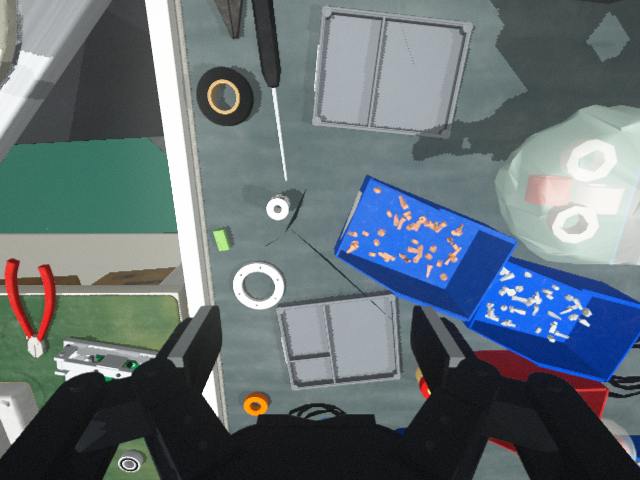

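The wrist view shows the board tray with corners near (322,8), (472,24), (448,136) and (313,126), and the small compartment on the left. The drive tray is at (278–400, 293–388), with its small compartments on the left and the smallest at bottom left. The ring is at (258,286) and the coupling at (278,208).

```bash
python3 - <<'E'
from h import *
f=load("w1"); C=cloud(f)
def near(x,y,r,z0,z1): 
    m=(np.hypot(C[...,0]-x,C[...,1]-y)<r)&(C[...,2]>z0)&(C[...,2]<z1)&(f["d"]>0); return m
for uv in [(278,208),(245,300),(350,60),(420,70),(350,340),(230,160)]: print(uv,np.round(ray(f,uv,0)[0]),np.round(C[uv[1],uv[0]],1))
for n,x,y,r,z0,z1 in [("coup",431,116,40,24,36),("ring",491,15,55,4,12),("bt",424,298,110,7,16),("dt",632,29,115,7,16)]:
    m=near(x,y,r,z0,z1); P=C[m]; 
    rect=cv2.minAreaRect(P[:,:2].astype(np.float32)); print(n,m.sum(),np.round(P.mean(0),1),np.round(np.median(P[:,2]),1),rect)
# colour: coupling and ring bright
g=cv2.cvtColor(f["im"],cv2.COLOR_RGB2GRAY)
for n,(u0,v0,u1,v1),z in [("ring",(225,255,292,315),8),("coup",(260,190,296,225),30)]:
    b=(g[v0:v1,u0:u1]>170).astype(np.uint8); cs,_=cv2.findContours(b,cv2.RETR_EXTERNAL,cv2.CHAIN_APPROX_NONE); c=max(cs,key=cv2.contourArea)
    w=ray(f,c[:,0]+[u0,v0],z)[:,:2].astype(np.float32); print(n,cv2.minEnclosingCircle(w),cv2.fitEllipse(w))
E
```

```text
(278, 208) [433. 109.   0.] [433.  109.9   5.1]
(245, 300) [488. -16.   0.] [486.7 -12.4   6.1]
(350, 60) [378. 282.   0.] [378.  281.9   1.3]
(420, 70) [439. 329.   0.] [438.4 328.2   2.6]
(350, 340) [635.  41.   0.] [633.1  41.7   2.5]
(230, 160) [355. 111.   0.] [354.7 111.6   1.7]
coup 338 [430.3 114.8  28.8] 29.0 ((430.302734375, 114.61236572265625), (24.111587524414062, 24.477922439575195), 1.188459873199463)
ring 1217 [490.5  15.7   7.3] 7.1 ((497.4818420410156, 15.471330642700195), (90.70870971679688, 66.63099670410156), 2.2516348361968994)
bt 3268 [413.7 303.8  11.3] 11.4 ((435.651123046875, 277.0882873535156), (154.8607635498047, 170.38995361328125), 39.44224548339844)
dt 1988 [625.2  23.2  10.7] 11.0 ((651.5725708007812, 26.367111206054688), (186.14984130859375, 190.1199188232422), 52.603126525878906)
ring ((485.6749267578125, 15.746269226074219), 33.699501037597656) ((485.32080078125, 15.734829902648926), (65.41951751708984, 66.1248550415039), 20.17601776123047)
coup ((430.7539367675781, 115.26451110839844), 13.695304870605469) ((430.8388977050781, 114.7745132446289), (24.923471450805664, 25.274099349975586), 177.9200439453125)
```

```bash
python3 - <<'E'
from h import *
f=load("w1"); C=cloud(f)
for n,x,y,z0,z1,size in [("bt",424,298,6,15,(150,110)),("dt",632,29,6,15,(154,134))]:
    m=((np.hypot(C[...,0]-x,C[...,1]-y)<120)&(C[...,2]>z0)&(C[...,2]<z1)&(f["d"]>0)).astype(np.uint8)
    k,l,st,_=cv2.connectedComponentsWithStats(m,connectivity=8)
    for i in np.argsort(-st[1:,4])[:3]+1:
        P=C[l==i]; r=cv2.minAreaRect(P[:,:2].astype(np.float32)); print(n,st[i],np.round(r[0],1),np.round(r[1],1),round(r[2],2),round(np.radians(r[2]),3))
# eyeballed outer top corners
for n,cs in [("b",[(322,7),(472,24),(449,136),(313,126)]),("d",[(278,306),(393,294),(400,380),(291,389)])]:
    w=ray(f,cs,12)[:,:2]; print(n,np.round(w.mean(0),1),np.round(w,0).tolist(),[round(float(np.degrees(np.arctan2(*(w[b]-w[a])[::-1]))),1) for a,b in((0,1),(3,2),(0,3),(1,2))])
E
python3 - <<'E'
import cv2
im=cv2.imread('pics/w1.png'); a=cv2.resize(im[0:145,300:490],None,fx=3,fy=3,interpolation=cv2.INTER_CUBIC); cv2.imwrite('pics/c1.png',a)
a=cv2.resize(im[280:400,220:420],None,fx=3.5,fy=3.5,interpolation=cv2.INTER_CUBIC); cv2.imwrite('pics/c2.png',a)
E
```

```text
bt [ 311    5  162  134 3352] [417.7 298.9] [154.8 114.2] 39.32 0.686
bt [373 187   9   6  39] [499.9 209.5] [9.6 5.3] 38.97 0.68
bt [279  62   2  20  25] [334.3 220.2] [ 1.2 17.9] 42.85 0.748
dt [ 276  292  125   99 2001] [623.   31.2] [159.  138.8] 52.55 0.917
dt [305 404  38  11 167] [691.  -66.8] [57.1 13. ] 33.12 0.578
dt [269 292  14  15  53] [515.3  17.5] [ 5.1 27.9] 4.91 0.086
b [418.9 298.5] [[325.0, 293.0], [442.0, 389.0], [512.0, 306.0], [397.0, 207.0]] [39.4, 40.9, -49.9, -50.1]
d [623.3  31.6] [[522.0, 15.0], [616.0, 133.0], [727.0, 50.0], [628.0, -72.0]] [51.5, 50.7, -39.3, -36.8]
```

The drive tray centre is (623,31) with its x axis at 232.5°, and the board tray centre is (418,299) with its x axis at 219.3°. Next I check for obstacles around the nest and move there.

```bash
python3 - <<'E'
from h import *
f=load("scene0"); C=cloud(f); ok=f["d"]>0
for z0,z1 in [(40,120),(120,220),(220,320),(320,500)]:
    m=ok&(C[...,2]>z0)&(C[...,2]<z1)&(C[...,0]>150)&(C[...,0]<900)&(C[...,1]<80)&(C[...,1]>-700)
    h,xe,ye=np.histogram2d(C[m][:,0],C[m][:,1],bins=[np.arange(150,950,50),np.arange(-700,100,50)])
    print(z0,[(int(xe[i]),int(ye[j]),int(h[i,j])) for i,j in np.argwhere(h>15)])
delta([515,-215,240],0.785)
E
```

```text
40 [(300, -450, 19), (300, -400, 156), (350, -500, 178), (350, -450, 439), (350, -400, 26), (400, -650, 228), (400, -550, 34), (400, -500, 599), (400, -450, 31), (450, -700, 59), (450, -650, 793), (450, -600, 819), (450, -550, 741), (500, -700, 739), (500, -650, 95), (500, -600, 172), (550, -700, 56), (550, -650, 113), (550, -600, 462), (550, -550, 85), (600, -650, 383), (600, -600, 1155), (600, -550, 708), (650, -550, 137), (650, -500, 250), (700, -550, 576), (700, -500, 862), (750, -200, 432), (750, -150, 272), (800, -250, 114), (800, -200, 902), (800, -150, 329), (850, -200, 126)]
120 [(300, -450, 218), (350, -500, 53), (350, -450, 126), (400, -650, 113), (400, -550, 46), (400, -500, 348), (450, -650, 480), (450, -600, 1186), (450, -550, 1140), (450, -500, 44), (450, -450, 16), (500, -600, 351), (550, -550, 213), (600, -550, 374)]
220 [(300, -450, 184), (350, -500, 84), (350, -450, 214), (400, -550, 43), (400, -500, 487), (450, -600, 513), (450, -550, 1437), (450, -500, 893), (450, -450, 99), (500, -600, 548), (500, -500, 169)]
320 [(300, -450, 25), (350, -500, 146), (350, -450, 2608), (400, -550, 125), (400, -500, 2982), (450, -600, 97), (450, -550, 1486), (500, -600, 854), (500, -550, 563), (500, -500, 112), (550, -550, 329)]
shift [-292.9 -213.3   21.4] turn [0.003 0.004 1.563] dist 363.0
```

To row units: -0.272 m / 0.5 = -0.544, 0.003 m / 0.5 = 0.006, 1.44 rad / 1.5708 = 0.9167.

Request:
move_arm(motion=[[0, 0, 0.1146, -0.068, -0.048, 0.006, 0.085], [0, 0, 0.2292, -0.136, -0.096, 0.01, 0.085], [0, 0, 0.3438, -0.204, -0.146, 0.016, 0.085], [0, 0, 0.4584, -0.272, -0.196, 0.02, 0.085], [0, 0, 0.573, -0.34, -0.246, 0.026, 0.085], [0, 0, 0.6875, -0.408, -0.296, 0.032, 0.085], [0, 0, 0.8021, -0.476, -0.346, 0.038, 0.085], [0, 0, 0.9167, -0.544, -0.396, 0.042, 0.085]])

```text
clock: 2.2
eef_pos: [509.9, -182.5, 238.6]
tcp_rot: [-3.141, 0.0, 0.91]
contact_force: [0.8, 0.0, 0.3]
opening: 0.993
grasp_force: 0.0
```

To row units: -0.019 m / 0.5 = -0.038, -0.014 m / 0.5 = -0.028, 0.123 rad / 1.5708 = 0.0783.

Request:
move_arm(motion=[[0, 0, 0.0783, -0.028, -0.038, 0, 0.085], [0, 0, 0.0783, -0.028, -0.038, 0, 0.085], [0, 0, 0.0783, -0.028, -0.038, 0, 0.085]])

```text
clock: 2.58
eef_pos: [486.9, -180.6, 239.0]
tcp_rot: [3.141, -0.0, 0.795]
contact_force: [-0.2, 0.8, -0.0]
opening: 0.995
grasp_force: 0.0
```

```bash
python3 - <<'E'
from h import *
s=sensors.sense(); print(s["eef_pos"],s["tcp_rot"],s["qpos"],s["clock"])
snap("wrist","w2")
E
```

```text
[ 486.94235094 -180.57369162  239.03207792] [ 3.14106182e+00 -3.98799038e-04  7.95146986e-01] [-3.58098083e-01  1.80046231e-01  1.84912552e+00  1.66505567e-04
  1.11177396e+00  4.17477638e-01] 2.575
```

View pics/w2.png

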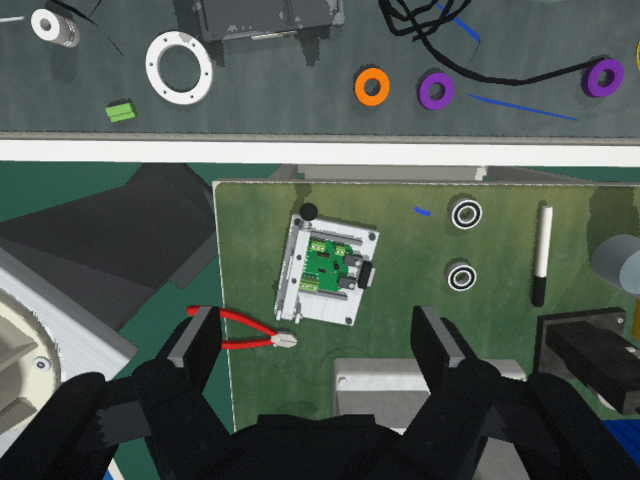

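The wrist view shows the nest at about (327,268), with the black knob at (309,212) and the hold bar along the left edge from there to (283,318). The bearings are at (466,213) and (461,277), and the rail and ring are above.

```bash
python3 - <<'E'
from h import *
f=load("w2"); C=cloud(f); im=f["im"]; g=cv2.cvtColor(im,cv2.COLOR_RGB2GRAY); hsv=cv2.cvtColor(im,cv2.COLOR_RGB2HSV)
# knob: dark blob
b=np.zeros_like(g); b[198:226,296:322]=(g[198:226,296:322]<50)*255
cs,_=cv2.findContours(b,cv2.RETR_EXTERNAL,cv2.CHAIN_APPROX_NONE); c=max(cs,key=cv2.contourArea); (u,v),r=cv2.minEnclosingCircle(c)
print("knob px",u,v,r,ray(f,(u,v),25), "depth z", np.nanmax(C[205:220,302:316,2]))
# bearings
for (u0,v0,u1,v1) in [(445,190,490,236),(440,255,482,297)]:
    d=C[v0:v1,u0:u1,2]; m=(d>0); P=C[v0:v1,u0:u1][m]; b=((g[v0:v1,u0:u1]>120)).astype(np.uint8)
    cs,_=cv2.findContours(b,cv2.RETR_EXTERNAL,cv2.CHAIN_APPROX_NONE); c=max(cs,key=cv2.contourArea)
    w=ray(f,c[:,0]+[u0,v0],4)[:,:2].astype(np.float32); print("bearing",cv2.minEnclosingCircle(w),P[:,:2].mean(0),m.sum(),np.percentile(d,95))
# board green
gm=((hsv[...,0]>55)&(hsv[...,0]<85)&(hsv[...,1]>120)&(hsv[...,2]>80)).astype(np.uint8)[230:310,290:375]
P=ray(f,np.argwhere(gm)[:,::-1]+[290,230],5)[:,:2].astype(np.float32); print("green",len(P),cv2.minAreaRect(P))
# nest plate by height
for z0,z1 in[(-4,4),(5,12),(12,18),(20,40)]:
    m=(np.hypot(C[...,0]-450,C[...,1]+240)<110)&(C[...,2]>z0)&(C[...,2]<z1); print(z0,m.sum(), np.round(C[m].mean(0)) )
print("table z",np.median(C[330:340,240:265,2]))
cv2.imwrite("pics/c3.png",cv2.resize(im[195:335,265:395,::-1],None,fx=4,fy=4,interpolation=cv2.INTER_CUBIC))
E
```

```text
knob px 308.0434875488281 211.2608642578125 8.79141616821289 [[ 478.11494365 -177.59787576   25.        ]] depth z 37.73664523128542
bearing ((602.68310546875, -311.39300537109375), 18.28742027282715) [ 601.70401014 -308.20032422] 577 3.8652967907113536
bearing ((550.1751708984375, -373.113525390625), 18.333505630493164) [ 550.3186268  -369.64691684] 496 3.8173749643142454
green 1252 ((442.5106201171875, -244.19046020507812), (63.269344329833984, 53.47350311279297), 33.733245849609375)
-4 4434 [ 437. -254.    2.]
5 1169 [ 449. -248.    8.]
12 880 [ 453. -257.   15.]
20 1669 [ 424. -213.   30.]
table z -7.670509377602656
```

View pics/c3.png

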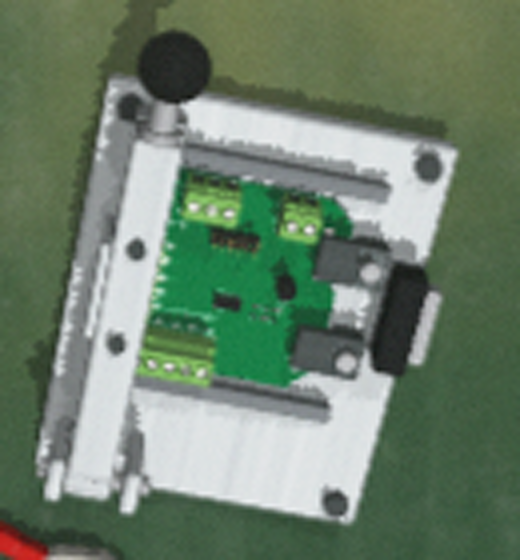

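The crop shows the nest with the bar along its front (left) edge, the knob at crop (175,67), guides at crop (180,150)–(388,190) and (150,382)–(325,412), and claws at right.

```bash
python3 - <<'E'
from h import *
f=load("w2")
def ang(a,b,z):
    w=ray(f,np.array([a,b])/4+[265,195],z)[:,:2]; d=w[1]-w[0]; return np.degrees(np.arctan2(d[1],d[0])),np.round(w,1).tolist()
print("guides",ang((180,148),(388,186),9),ang((140,384),(327,418),9))
print("bar L",ang((135,140),(72,488),30),"R",ang((180,145),(112,495),30))
print("plate top",ang((113,77),(455,150),2),"left",ang((113,77),(45,475),2),"bottom",ang((130,485),(352,520),2),"right",ang((457,150),(352,520),2))
C=cloud(f)
m=(np.hypot(C[...,0]-450,C[...,1]+240)<90)&(C[...,2]>22)&(C[...,2]<36); mm=np.zeros(m.shape,bool); mm[235:312,283:312]=True
r=cv2.fitLine(C[m&mm][:,:2].astype(np.float32),cv2.DIST_HUBER,0,.01,.01).ravel(); print("bar line",np.degrees(np.arctan2(r[1],r[0])),r, C[m&mm][:,2].mean(),(m&mm).sum())
for yaw in (-.9,-.95,-1.0):
    c,s=np.cos(yaw),np.sin(yaw); k=np.array([478.1,-177.6]); o=k-np.array([[c,-s],[s,c]])@[-28.5,67]; print(yaw,o)
E
```

```text
guides (np.float64(-55.26818061161584), [[459.3, -199.2], [494.7, -250.3]]) (np.float64(-55.89777743683969), [[396.8, -244.8], [430.0, -293.9]])
bar L (np.float64(-145.1768928635908), [[456.9, -184.6], [365.9, -247.9]]) R (np.float64(-145.27071133076308), [[464.7, -194.2], [372.7, -258.0]])
plate top (np.float64(-56.86929895805512), [[459.0, -171.7], [515.5, -258.2]]) left (np.float64(-145.07098644178433), [[459.0, -171.7], [348.9, -248.6]]) bottom (np.float64(-54.67705186518442), [[365.8, -270.4], [408.3, -330.3]]) right (np.float64(-146.31826817791114), [[515.9, -258.6], [408.3, -330.3]])
bar line 33.864426 [   0.8303584    0.5572297  416.89545   -217.53888  ] 29.070828997961325 1026
-0.9 [ 443.33298115 -241.5726848 ]
-0.95 [ 440.17912923 -239.75510888]
-1.0 [ 437.12005974 -237.78217756]
```

```bash
python3 - <<'E'
from h import *
delta([478.1,-177.6,60],0.601)
E
```

```text
shift [ -4.3  -8.6 179.1] turn [ 0.001 -0.     0.194] dist 179.0
```

To row units: 0.179 m / 0.5 = 0.358, 0.15 m / 0.5 = 0.3, 0.194 rad / 1.5708 = 0.1235.

Request:
move_arm(motion=[[0, 0, 0.0637, -0.008, -0.0172, 0.1, 0.045], [0, 0, 0.1235, -0.008, -0.0172, 0.2, 0.045], [0, 0, 0.1235, -0.008, -0.0172, 0.3, 0.045], [0, 0, 0.1235, -0.008, -0.0172, 0.358, 0.045], [0, 0, 0.1235, -0.008, -0.0172, 0.358, 0.045], [0, 0, 0.1235, -0.008, -0.0172, 0.358, 0.045]], grip_force=25)

```text
clock: 3.38
eef_pos: [478.6, -177.6, 60.9]
tcp_rot: [3.14, -0.001, 0.6]
contact_force: [0.7, 0.1, 0.0]
opening: 0.53
grasp_force: 0.0
```

```bash
python3 - <<'E'
from h import *
delta([478.1,-177.6,13],0.601)
E
```

```text
shift [-0.5 -0.4 47.9] turn [ 0.001 -0.001 -0.001] dist 48.0
```

To row units: 0.047 m / 0.5 = 0.094, 0.025 m / 0.5 = 0.05.

Request:
move_arm(motion=[[0, 0, 0, 0, 0, 0.05, 0.045], [0, 0, 0, 0, 0, 0.094, 0.045], [0, 0, 0, 0, 0, 0.094, 0.045], [0, 0, 0, 0, 0, 0.094, 0.0], [0, 0, 0, 0, 0, 0.094, 0.0], [0, 0, 0, 0, 0, 0.094, 0.0], [0, 0, 0, 0, 0, 0.094, 0.0]], grip_force=25)

```text
clock: 4.25
eef_pos: [478.4, -177.7, 13.4]
tcp_rot: [3.14, -0.001, 0.599]
contact_force: [3.3, 3.1, -0.6]
opening: 0.207
grasp_force: 24.4
```

To row units: -0.056 m / 0.5 = -0.112, -0.038 m / 0.5 = -0.076.

Request:
move_arm(motion=[[0, 0, 0, -0.003, 0, -0.0374, 0.0], [0, 0, 0, -0.0118, 0, -0.076, 0.0], [0, 0, 0, -0.026, 0, -0.112, 0.0], [0, 0, 0, -0.026, 0, -0.112, 0.0]])

```text
clock: 4.75
eef_pos: [466.5, -185.5, 70.0]
tcp_rot: [3.141, -0.0, 0.598]
contact_force: [-0.4, -2.3, -0.4]
opening: 0.209
grasp_force: 24.8
```

```bash
python3 - <<'E'
from h import *
snap("scene","s1"); f=load("s1"); cv2.imwrite("pics/s1c.png",cv2.resize(f["im"][200:380,120:320,::-1],None,fx=3,fy=3))
E
```

```text
(no output)
```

View pics/s1c.png

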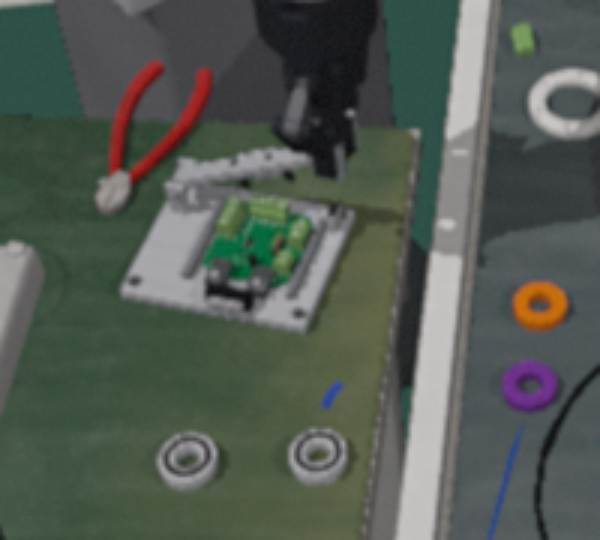

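The crop shows the gripper holding the knob and the bar rising, with the board still in the nest.

To row units: -0.1284 m / 0.5 = -0.2568, -0.1087 m / 0.5 = -0.2174.

Request:
move_arm(motion=[[0, 0, 0, -0.0198, 0, -0.034, 0.0], [0, 0, 0, -0.0442, 0, -0.0646, 0.0], [0, 0, 0, -0.0732, 0, -0.0912, 0.0], [0, 0, 0, -0.1056, 0, -0.1132, 0.0], [0, 0, 0, -0.141, 0, -0.1302, 0.0], [0, 0, 0, -0.1786, 0, -0.1416, 0.0], [0, 0, 0, -0.2174, 0, -0.1474, 0.0], [0, 0, 0, -0.2568, 0, -0.1472, 0.0]])

```text
clock: 5.8
eef_pos: [359.1, -257.3, 142.7]
tcp_rot: [-3.14, 0.0, 0.598]
contact_force: [0.7, 1.8, -3.2]
opening: 0.215
grasp_force: 25.0
```

To row units: -0.0257 m / 0.5 = -0.0514, -0.0194 m / 0.5 = -0.0388.

Request:
move_arm(motion=[[0, 0, 0, -0.02, 0, 0.002, 0.0], [0, 0, 0, -0.0388, 0, 0.006, 0.0], [0, 0, 0, -0.0514, 0, 0.0094, 0.0], [0, 0, 0, -0.0514, 0, 0.0094, 0.0], [0, 0, 0, -0.0514, 0, 0.0094, 0.0]])

```text
clock: 6.42
eef_pos: [338.3, -271.4, 137.8]
tcp_rot: [-3.139, 0.001, 0.599]
contact_force: [-5.3, 4.2, 9.6]
opening: 0.211
grasp_force: 24.5
```

To row units: -0.06 m / 0.5 = -0.12, -0.03 m / 0.5 = -0.06.

Request:
move_arm(motion=[[0, 0, 0, 0, 0, 0, 0.045], [0, 0, 0, 0, 0, 0, 0.045], [0, 0, 0, 0, 0, -0.06, 0.045], [0, 0, 0, 0, 0, -0.12, 0.045], [0, 0, 0, 0, 0, -0.12, 0.045]])

```text
clock: 7.05
eef_pos: [340.8, -272.9, 199.6]
tcp_rot: [3.137, -0.001, 0.599]
contact_force: [0.6, -0.3, 0.5]
opening: 0.522
grasp_force: 0.0
```

```bash
python3 - <<'E'
from h import *
f=snap("wrist","w3"); delta([422.7,-218.7,197],0.601)
cv2.imwrite("pics/w3c.png",cv2.resize(f["im"][100:360,220:480,::-1],None,fx=2.3,fy=2.3))
E
```

```text
shift [98.5  2.3  1.4] turn [ 0.002 -0.001 -0.002] dist 99.0
```

View pics/w3c.png

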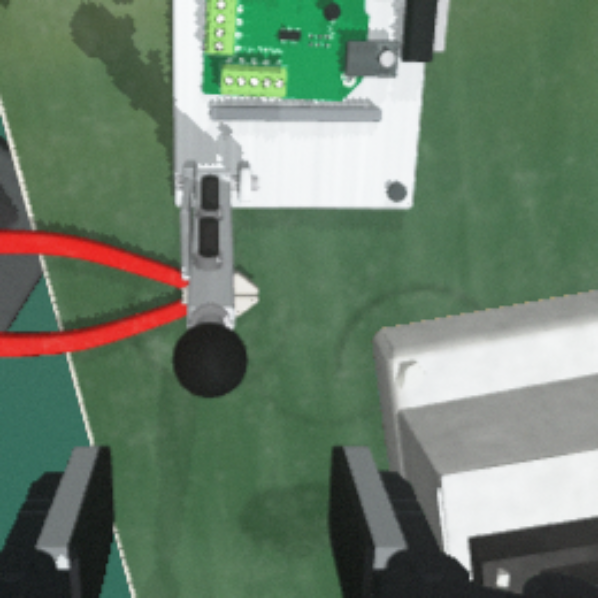

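The bar is up, with the knob at crop (210,360), and the board's front edge is clear.

```bash
python3 - <<'E'
from h import *
f=load("w3"); cv2.imwrite("pics/w3d.png",cv2.resize(f["im"][0:150,280:430,::-1],None,fx=4,fy=4,interpolation=cv2.INTER_CUBIC))
print(proj(f,[[422.7,-218.7,18.6]]))
E
```

```text
[[316.57936387 109.14876173]]
```

View pics/w3d.png

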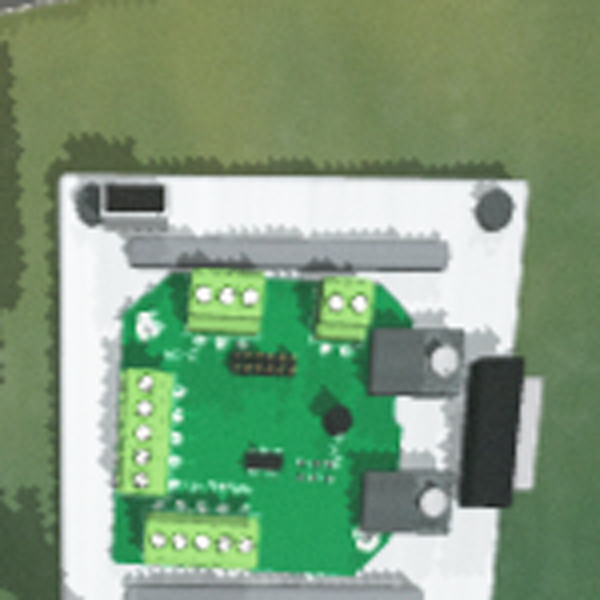

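The board and its long block are clear, and the block's centre at crop (145,432) matches my prediction to about 1 px.

To row units: 0.155 m / 0.5 = 0.31, 0.15 m / 0.5 = 0.3.

Request:
move_arm(motion=[[0, 0, 0, 0.098, 0.002, 0.002, 0.026], [0, 0, 0, 0.197, 0.0046, 0.002, 0.026], [0, 0, 0, 0.197, 0.0046, 0.1, 0.026], [0, 0, 0, 0.197, 0.0046, 0.2, 0.026], [0, 0, 0, 0.197, 0.0046, 0.3, 0.026], [0, 0, 0, 0.197, 0.0046, 0.31, 0.026], [0, 0, 0, 0.197, 0.0046, 0.31, 0.026]])

```text
clock: 7.98
eef_pos: [422.1, -218.2, 43.0]
tcp_rot: [-3.141, 0.0, 0.599]
contact_force: [-0.8, -0.4, 0.2]
opening: 0.298
grasp_force: 0.0
```

```bash
python3 - <<'E'
from h import *
delta([422.7,-218.7,7.5],0.601)
E
```

```text
shift [ 0.2  0.8 35.5] turn [-0.001  0.    -0.002] dist 36.0
```

Request:
move_arm(motion=[[0, 0, 0, 0, 0.0016, 0.036, 0.026], [0, 0, 0, 0, 0.0016, 0.071, 0.026], [0, 0, 0, 0, 0.0016, 0.071, 0.026], [0, 0, 0, 0, 0.0016, 0.071, 0.0], [0, 0, 0, 0, 0.0016, 0.071, 0.0], [0, 0, 0, 0, 0.0016, 0.071, 0.0], [0, 0, 0, 0, 0.0016, 0.071, 0.0]], grip_force=60)

```text
clock: 8.85
eef_pos: [423.2, -219.2, 9.0]
tcp_rot: [3.14, -0.001, 0.599]
contact_force: [-2.4, 1.5, 6.5]
opening: 0.116
grasp_force: 58.9
```

To row units: -0.045 m / 0.5 = -0.09, -0.001 m / 0.5 = -0.002.

Request:
move_arm(motion=[[0, 0, 0, 0, -0.01, -0.002, 0.0], [0, 0, 0, 0, -0.024, -0.002, 0.0], [0, 0, 0, 0, -0.04, -0.002, 0.0], [0, 0, 0, 0, -0.056, -0.002, 0.0], [0, 0, 0, 0, -0.072, -0.002, 0.0], [0, 0, 0, 0, -0.09, -0.002, 0.0], [0, 0, 0, 0, -0.09, -0.002, 0.0]])

```text
clock: 9.72
eef_pos: [396.6, -180.7, 8.4]
tcp_rot: [-3.141, 0.0, 0.599]
contact_force: [-0.0, 3.1, 8.8]
opening: 0.113
grasp_force: 59.5
```

To row units: -0.213 m / 0.5 = -0.426, -0.175 m / 0.5 = -0.35.

Request:
move_arm(motion=[[0, 0, 0, 0, 0, -0.04, 0.0], [0, 0, 0, 0, -0.02, -0.12, 0.0], [0, 0, 0, 0.02, -0.06, -0.2, 0.0], [0, 0, 0, 0.07, -0.12, -0.26, 0.0], [0, 0, 0, 0.13, -0.19, -0.284, 0.0], [0, 0, 0, 0.2, -0.27, -0.284, 0.0], [0, 0, 0, 0.27, -0.35, -0.284, 0.0], [0, 0, 0, 0.33, -0.426, -0.284, 0.0]])

```text
clock: 10.72
eef_pos: [411.8, 89.1, 149.7]
tcp_rot: [-3.141, 0.002, 0.599]
contact_force: [0.4, 0.1, -0.2]
opening: 0.116
grasp_force: 58.5
```

```bash
python3 - <<'E'
from h import *
f=snap("wrist","w4"); delta([428.4,330.5,120],0.687); cv2.imwrite("pics/w4c.png",f["im"][150:480,100:540,::-1])
E
```

```text
shift [ 147.  -186.9   30.3] turn [-0.002 -0.    -0.088] dist 240.0
```

View pics/w4c.png

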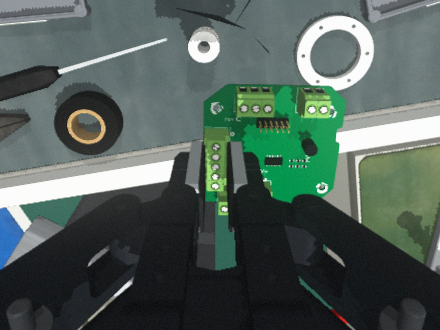

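The board is held level by its block, with the block at (215,165) between the fingers.

To row units: -0.187 m / 0.5 = -0.374, -0.181 m / 0.5 = -0.362, -0.088 rad / 1.5708 = -0.056.

Request:
move_arm(motion=[[0, 0, -0.0127, 0.07, -0.09, 0, 0.0], [0, 0, -0.0255, 0.14, -0.18, 0, 0.0], [0, 0, -0.0382, 0.21, -0.27, 0.02, 0.0], [0, 0, -0.056, 0.26, -0.33, 0.06, 0.0], [0, 0, -0.056, 0.284, -0.362, 0.12, 0.0], [0, 0, -0.056, 0.294, -0.374, 0.18, 0.0], [0, 0, -0.056, 0.294, -0.374, 0.18, 0.0]])

```text
clock: 11.65
eef_pos: [426.6, 323.3, 57.7]
tcp_rot: [-3.141, 0.007, 0.688]
contact_force: [0.1, 0.1, 0.1]
opening: 0.112
grasp_force: 58.5
```

```bash
python3 - <<'E'
from h import *
delta([428.4,330.5,9.5],0.687)
E
```

```text
shift [ 6.3 -4.4 48.2] turn [-0.     0.007  0.001] dist 49.0
```

To row units: 0.049 m / 0.5 = 0.098, 0.047 m / 0.5 = 0.094, 0.005 rad / 1.5708 = 0.0032.

Request:
move_arm(motion=[[0, 0.0032, 0, 0.0126, -0.0088, 0.02, 0.0], [0, 0.0032, 0, 0.0126, -0.0088, 0.06, 0.0], [0, 0.0032, 0, 0.0126, -0.0088, 0.082, 0.0], [0, 0.0032, 0, 0.0126, -0.0088, 0.094, 0.0], [0, 0.0032, 0, 0.0126, -0.0088, 0.098, 0.0], [0, 0.0032, 0, 0.0126, -0.0088, 0.098, 0.0]])

```text
clock: 12.4
eef_pos: [431.8, 332.1, 11.6]
tcp_rot: [3.142, -0.005, 0.687]
contact_force: [-0.6, 0.8, -0.4]
opening: 0.117
grasp_force: 58.6
```

To row units: -0.003 m / 0.5 = -0.006, 0.0025 m / 0.5 = 0.005, -0.004 rad / 1.5708 = -0.0025.

Request:
move_arm(motion=[[0, -0.0025, 0, -0.006, 0, 0.002, 0.0], [0, -0.0025, 0, -0.006, 0, 0.004, 0.0], [0, -0.0025, 0, -0.006, 0, 0.005, 0.0], [0, -0.0025, 0, -0.006, 0, 0.005, 0.0]])

```text
clock: 12.9
eef_pos: [429.3, 330.1, 9.0]
tcp_rot: [3.142, -0.001, 0.687]
contact_force: [-1.3, -1.3, 4.6]
opening: 0.109
grasp_force: 59.2
```

Light floor contact. I release and lift.

To row units: -0.23 m / 0.5 = -0.46, -0.19 m / 0.5 = -0.38.

Request:
move_arm(motion=[[0, 0, 0, 0, 0, 0, 0.024], [0, 0, 0, 0, 0, 0, 0.024], [0, 0, 0, 0, 0, -0.04, 0.024], [0, 0, 0, 0, 0, -0.14, 0.024], [0, 0, 0, 0, 0, -0.26, 0.04], [0, 0, 0, 0, 0, -0.38, 0.085], [0, 0, 0, 0, 0, -0.46, 0.085], [0, 0, 0, 0, 0, -0.46, 0.085]])

```text
clock: 13.9
eef_pos: [430.7, 331.2, 242.3]
tcp_rot: [3.141, -0.008, 0.687]
contact_force: [-0.7, -0.1, -0.9]
opening: 0.997
grasp_force: 0.0
```

```bash
python3 - <<'E'
from h import *
f=snap("wrist","w5"); C=cloud(f); hsv=cv2.cvtColor(f["im"],cv2.COLOR_RGB2HSV)
cv2.imwrite("pics/w5c.png",f["im"][0:400,60:580,::-1])
delta([430.7,114.8,150],0.785); s=sensors.sense();print(s["qpos"])
# tray by depth
m=((np.hypot(C[...,0]-418,C[...,1]-299)<110)&(C[...,2]>6)&(C[...,2]<15)&(f["d"]>0)).astype(np.uint8)
k,l,st,_=cv2.connectedComponentsWithStats(m); i=1+np.argmax(st[1:,4]); print(cv2.minAreaRect(C[l==i][:,:2].astype(np.float32)))
E
```

```text
shift [-136.2  167.4   89.4] turn [ 0.    -0.004 -0.098] dist 234.0
[ 6.52773608e-01  2.13335367e-01  1.80481501e+00 -1.94726561e-05
  1.11951684e+00  1.53679699e+00]
((418.5487365722656, 299.272705078125), (154.82810974121094, 114.1565933227539), 39.59543228149414)
```

View pics/w5c.png

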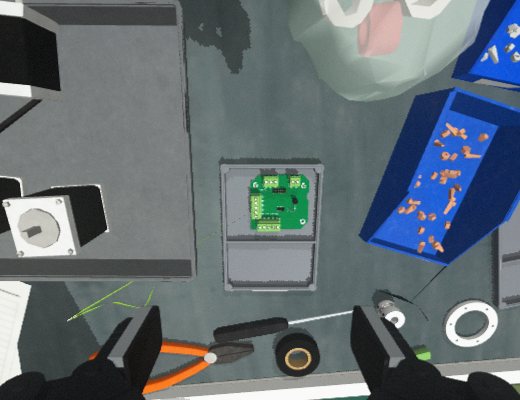

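The board lies flat in the large compartment at (278,203), squared with its walls. The coupling is next.

```bash
python3 - <<'E'
from h import *
f=load("w5"); C=cloud(f); m=(np.hypot(C[...,0]-430.7,C[...,1]-114.8)<40)&(C[...,2]>24)&(C[...,2]<36); print(C[m].mean(0),m.sum())
delta([430.7,114.8,90],1.571)
E
```

```text
[434.40701682 116.50479027  28.36406854] 234
shift [-136.5  167.4  149.4] turn [ 0.002 -0.004 -0.884] dist 263.0
```

To row units: 0.1675 m / 0.5 = 0.335, 0.149 m / 0.5 = 0.298, -0.884 rad / 1.5708 = -0.5628.

Request:
move_arm(motion=[[0, 0, -0.1146, -0.06, 0.07, 0.02, 0.045], [0, 0, -0.2292, -0.12, 0.14, 0.06, 0.045], [0, 0, -0.3438, -0.18, 0.22, 0.12, 0.045], [0, 0, -0.4584, -0.23, 0.28, 0.18, 0.045], [0, 0, -0.5628, -0.271, 0.335, 0.24, 0.045], [0, -0.0025, -0.5628, -0.271, 0.335, 0.298, 0.045], [0, -0.0025, -0.5628, -0.271, 0.335, 0.298, 0.045], [0, -0.0025, -0.5628, -0.271, 0.335, 0.298, 0.045]])

```text
clock: 14.95
eef_pos: [430.4, 114.9, 89.6]
tcp_rot: [-3.14, 0.003, 1.571]
contact_force: [0.2, -0.3, 0.7]
opening: 0.529
grasp_force: 0.0
```

```bash
python3 - <<'E'
from h import *
f=snap("wrist","w6")
g=cv2.cvtColor(f["im"],cv2.COLOR_RGB2GRAY); p=proj(f,[[431.5,115.3,30]])[0]; u0,v0=(p-45).astype(int); print(p)
sub=f["im"][v0:v0+90,u0:u0+90]; b=((g[v0:v0+90,u0:u0+90]>140)).astype(np.uint8)
cs,_=cv2.findContours(b,cv2.RETR_EXTERNAL,cv2.CHAIN_APPROX_NONE)
for c in sorted(cs,key=cv2.contourArea)[-2:]:
    w=ray(f,c[:,0]+[u0,v0],30)[:,:2].astype(np.float32); print(cv2.minEnclosingCircle(w),cv2.contourArea(c))
C=cloud(f); m=(np.hypot(C[...,0]-430.7,C[...,1]-114.8)<30)&(C[...,2]>26)&(C[...,2]<34); print(C[m].mean(0),m.sum(),cv2.minEnclosingCircle(C[m][:,:2].astype(np.float32)))
delta([431.5,115.3,12],1.571)
E
```

```text
[317.75312199 260.5777283 ]
((415.01373291015625, 134.50535583496094), 17.073543548583984) 918.5
((430.6671447753906, 113.37515258789062), 42.51013946533203) 4810.0
[430.68473395 115.1070943   29.01649915] 975 ((430.8253173828125, 114.50602722167969), 12.828720092773438)
shift [ 0.5  0.7 78.1] turn [-0.001  0.003  0.   ] dist 78.0
```

Coupling confirmed at (430.8,114.8).

To row units: 0.077 m / 0.5 = 0.154, 0.07 m / 0.5 = 0.14.

Request:
move_arm(motion=[[0, 0, 0, 0, 0.0004, 0.08, 0.045], [0, 0, 0, 0, 0.0004, 0.14, 0.045], [0, 0, 0, 0, 0.0004, 0.154, 0.045], [0, 0, 0, 0, 0.0004, 0.154, 0.0], [0, 0, 0, 0, 0.0004, 0.154, 0.0], [0, 0, 0, 0, 0.0004, 0.154, 0.0], [0, 0, 0, 0, 0.0004, 0.154, 0.0]], grip_force=50)

```text
clock: 15.88
eef_pos: [431.6, 114.7, 13.6]
tcp_rot: [3.141, 0.002, 1.571]
contact_force: [-0.8, 0.3, 8.7]
opening: 0.264
grasp_force: 49.9
```

```bash
python3 - <<'E'
from h import *
print(sensors.sense()["eef_pos"]);delta([628.7,-30.3,90],1.571)
E
```

```text
[431.61744723 114.70011499  13.64937535]
shift [-145.2  197.2  -75.8] turn [ 0.001  0.002 -0.   ] dist 256.0
```

To row units: 0.197 m / 0.5 = 0.394, 0.16 m / 0.5 = 0.32.

Request:
move_arm(motion=[[0, 0, 0, 0, 0, -0.06, 0.0], [0, 0, 0, -0.01, 0.02, -0.14, 0.0], [0, 0, 0, -0.06, 0.08, -0.15, 0.0], [0, 0, 0, -0.12, 0.16, -0.15, 0.0], [0, 0, 0, -0.18, 0.24, -0.15, 0.0], [0, 0, 0, -0.24, 0.32, -0.15, 0.0], [0, 0, 0, -0.29, 0.394, -0.15, 0.0], [0, 0, 0, -0.29, 0.394, -0.15, 0.0]])

```text
clock: 16.88
eef_pos: [630.5, -32.3, 88.4]
tcp_rot: [3.14, 0.003, 1.569]
contact_force: [0.2, 0.7, -1.1]
opening: 0.264
grasp_force: 49.5
```

```bash
python3 - <<'E'
from h import *
f=snap("wrist","w7"); C=cloud(f)
m=((np.hypot(C[...,0]-623,C[...,1]-31)<120)&(C[...,2]>6)&(C[...,2]<15)&(f["d"]>0)).astype(np.uint8)
k,l,st,_=cv2.connectedComponentsWithStats(m); i=1+np.argmax(st[1:,4]); print(st[i],cv2.minAreaRect(C[l==i][:,:2].astype(np.float32)))
cv2.imwrite("pics/w7c.png",f["im"][:,:,::-1])
delta([628.7,-30.3,17],1.571)
E
```

```text
[ 151    0  319  288 9378] ((623.7303466796875, 30.74053955078125), (159.2500457763672, 138.2943115234375), 52.34487533569336)
shift [ 1.1  0.3 70.9] turn [-0.001  0.003 -0.002] dist 71.0
```

View pics/w7c.png

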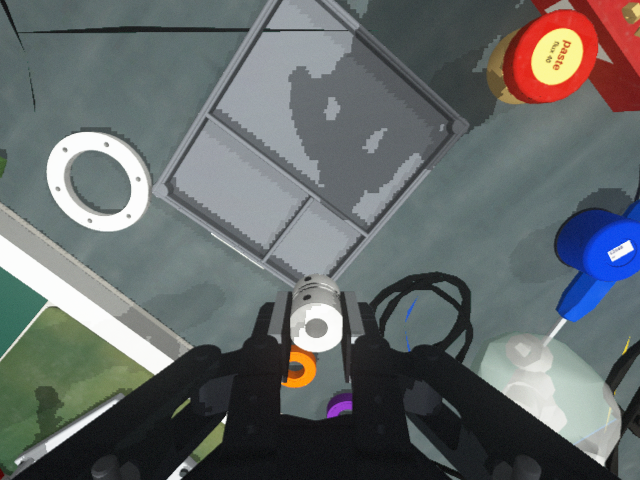

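The tray lies as computed, with the smallest compartment at (316,245) and the coupling held upright at (316,315) on its way there.

To row units: 0.071 m / 0.5 = 0.142, 0.069 m / 0.5 = 0.138.

Request:
move_arm(motion=[[0, 0, 0, 0.0022, 0.0006, 0.06, 0.0], [0, 0, 0, 0.0022, 0.0006, 0.11, 0.0], [0, 0, 0, 0.0022, 0.0006, 0.132, 0.0], [0, 0, 0, 0.0022, 0.0006, 0.138, 0.0], [0, 0, 0, 0.0022, 0.0006, 0.142, 0.0], [0, 0, 0, 0.0022, 0.0006, 0.142, 0.0]])

```text
clock: 17.68
eef_pos: [628.5, -29.4, 17.6]
tcp_rot: [3.141, 0.003, 1.571]
contact_force: [1.1, 0.7, -0.8]
opening: 0.266
grasp_force: 49.5
```

To row units: -0.13 m / 0.5 = -0.26, -0.11 m / 0.5 = -0.22.

Request:
move_arm(motion=[[0, 0, 0, 0, 0, 0.0016, 0.0], [0, 0, 0, 0, 0, 0.0016, 0.0], [0, 0, 0, 0, 0, 0.0012, 0.035], [0, 0, 0, 0, 0, 0.0012, 0.04], [0, 0, 0, 0, 0, 0.0012, 0.04], [0, 0, 0, 0, 0, -0.12, 0.04], [0, 0, 0, 0, 0, -0.22, 0.04], [0, 0, 0, 0, 0, -0.26, 0.06]])

```text
clock: 18.68
eef_pos: [629.7, -29.2, 150.0]
tcp_rot: [3.138, 0.003, 1.571]
contact_force: [0.1, -0.3, -1.2]
opening: 0.666
grasp_force: 0.0
```

```bash
python3 - <<'E'
from h import *
f=snap("wrist","w8"); C=cloud(f)
m=(np.hypot(C[...,0]-628.7,C[...,1]+30)<40)&(C[...,2]>22)&(C[...,2]<50); print(C[m].mean(0),m.sum(),C[m][:,2].max(),cv2.minEnclosingCircle(C[m][:,:2].astype(np.float32)))
g=cv2.cvtColor(f["im"],cv2.COLOR_RGB2GRAY); b=(g>170).astype(np.uint8)
p=proj(f,[[485.5,15.7,8]])[0]; print(p)
cs,_=cv2.findContours(b,cv2.RETR_EXTERNAL,cv2.CHAIN_APPROX_NONE)
for c in cs:
    w=ray(f,c[:,0],8)[:,:2].astype(np.float32); (x,y),r=cv2.minEnclosingCircle(w)
    if 28<r<40: print(x,y,r)
delta([485.5,15.7,80],0.785)
E
```

```text
[628.15645805 -28.64128109  31.22967941] 713 34.39849546994992 ((628.0277709960938, -29.552413940429688), 12.898358345031738)
[143.17211892 174.27547733]
380.52789306640625 -222.10691833496094 29.423906326293945
486.82318115234375 15.261566162109375 33.96052932739258
shift [  45.1 -145.    70.5] turn [0.006 0.001 0.786] dist 167.0
```

To row units: -0.144 m / 0.5 = -0.288, -0.13 m / 0.5 = -0.26, 0.786 rad / 1.5708 = 0.5004.

Request:
move_arm(motion=[[0, 0, 0.1146, 0.02, -0.07, 0, 0.085], [0, 0, 0.2292, 0.04, -0.14, 0, 0.085], [0, 0, 0.3438, 0.06, -0.2, 0.04, 0.085], [0, 0, 0.4584, 0.08, -0.26, 0.08, 0.085], [0.0038, 0, 0.5004, 0.09, -0.288, 0.12, 0.085], [0.0038, 0, 0.5004, 0.09, -0.288, 0.14, 0.085], [0.0038, 0, 0.5004, 0.09, -0.288, 0.14, 0.085]])

```text
clock: 19.6
eef_pos: [484.2, 15.6, 76.0]
tcp_rot: [-3.137, 0.006, 0.786]
contact_force: [0.4, 0.0, 0.1]
opening: 0.997
grasp_force: 0.0
```

```bash
python3 - <<'E'
from h import *
f=snap("wrist","w9"); g=cv2.cvtColor(f["im"],cv2.COLOR_RGB2GRAY); b=(g>165).astype(np.uint8)
p=proj(f,[[485.5,15.7,8]])[0]; print(p)
cs,_=cv2.findContours(b,cv2.RETR_LIST,cv2.CHAIN_APPROX_NONE)
for c in cs:
    w=ray(f,c[:,0],8)[:,:2].astype(np.float32); (x,y),r=cv2.minEnclosingCircle(w)
    if 15<r<40: print(x,y,r)
delta([486.2,15.5,-4.5],0.785)
E
```

```text
[317.44316773 254.75919204]
455.19146728515625 -232.14064025878906 22.49808120727539
485.98846435546875 15.143421173095703 22.48436164855957
485.9302978515625 15.213239669799805 32.84409713745117
387.9894714355469 163.590087890625 31.143512725830078
shift [ 1.4  1.3 81.1] turn [-0.004  0.005  0.001] dist 81.0
```

To row units: 0.081 m / 0.5 = 0.162, 0.001 m / 0.5 = 0.002, 0.005 rad / 1.5708 = 0.0032.

Request:
move_arm(motion=[[-0.0025, 0.0032, 0, 0.002, 0.0028, 0.08, 0.085], [-0.0025, 0.0032, 0, 0.002, 0.0028, 0.14, 0.085], [-0.0025, 0.0032, 0, 0.002, 0.0028, 0.16, 0.085], [-0.0025, 0.0032, 0, 0.002, 0.0028, 0.162, 0.085], [-0.0025, 0.0032, 0, 0.002, 0.0028, 0.162, 0.085]])

```text
clock: 20.27
eef_pos: [486.3, 15.3, -3.2]
tcp_rot: [3.14, -0.001, 0.785]
contact_force: [-0.3, -0.2, -0.3]
opening: 0.992
grasp_force: 0.0
```

To row units: 0.001 m / 0.5 = 0.002.

Request:
move_arm(motion=[[0, 0, 0, 0, 0, 0.002, 0.06], [0, 0, 0, 0, 0, 0.002, 0.06], [0, 0, 0, 0, 0, 0.002, 0.06], [0, 0, 0, 0, 0, 0.002, 0.06]], grip_force=60)

```text
clock: 20.78
eef_pos: [486.0, 15.4, -3.6]
tcp_rot: [3.14, -0.001, 0.785]
contact_force: [-2.4, -1.7, 18.5]
opening: 0.727
grasp_force: 61.4
```

To row units: -0.07 m / 0.5 = -0.14, -0.03 m / 0.5 = -0.06.

Request:
move_arm(motion=[[0, 0, 0, 0, 0, -0.01, 0.05], [0, 0, 0, 0, 0, -0.06, 0.05], [0, 0, 0, 0, 0, -0.14, 0.05], [0, 0, 0, 0, 0, -0.14, 0.05]])

```text
clock: 21.28
eef_pos: [487.4, 15.4, 67.5]
tcp_rot: [3.138, -0.004, 0.785]
contact_force: [0.2, 0.4, -1.3]
opening: 0.722
grasp_force: 65.4
```

```bash
python3 - <<'E'
from h import *
s=sensors.sense(); print(s["opening"],s["grasp_force"],s["eef_pos"])
f=snap("wrist","w10"); cv2.imwrite("pics/w10c.png",cv2.resize(f["im"][200:480,150:490,::-1],None,fx=1.6,fy=1.6))
delta([641.6,54.8,80],0.917)
E
```

```text
0.7219077097591862 65.41688916971907 [487.35930789  15.42753096  67.45539113]
shift [137.8  81.9 -13.4] turn [ 0.002 -0.002 -0.132] dist 161.0
```

View pics/w10c.png

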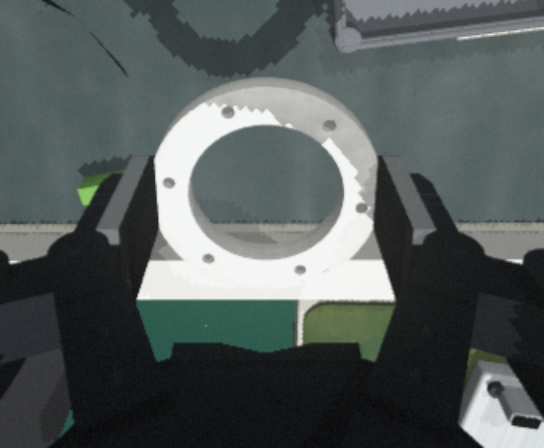

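The ring is held centred between the pads and level.

To row units: 0.138 m / 0.5 = 0.276, 0.112 m / 0.5 = 0.224, -0.132 rad / 1.5708 = -0.084.

Request:
move_arm(motion=[[0, 0, 0, 0.03, 0.018, -0.026, 0.05], [0, 0, -0.0191, 0.09, 0.054, -0.026, 0.05], [0, 0, -0.0446, 0.16, 0.096, -0.026, 0.05], [0, 0, -0.0637, 0.224, 0.134, -0.026, 0.05], [0, 0, -0.084, 0.276, 0.164, -0.026, 0.05], [0, 0, -0.084, 0.276, 0.164, -0.026, 0.05], [0, 0, -0.084, 0.276, 0.164, -0.026, 0.05]])

```text
clock: 22.2
eef_pos: [639.2, 54.6, 76.3]
tcp_rot: [-3.139, 0.002, 0.916]
contact_force: [-0.1, 0.3, -1.6]
opening: 0.718
grasp_force: 65.4
```

```bash
python3 - <<'E'
from h import *
s=sensors.sense(); print(s["opening"],s["grasp_force"],s["eef_pos"]);delta([641.6,54.8,0],0.917)
E
```

```text
0.7182787574549526 65.41944915486965 [639.19137763  54.64665034  76.33710513]
shift [ 1.7  2.  76.3] turn [-0.002  0.002 -0.001] dist 76.0
```

To row units: 0.076 m / 0.5 = 0.152, 0.075 m / 0.5 = 0.15, -0.002 rad / 1.5708 = -0.0013.

Request:
move_arm(motion=[[-0.0013, 0.0013, 0, 0.0034, 0.003, 0.06, 0.05], [-0.0013, 0.0013, 0, 0.0034, 0.003, 0.12, 0.05], [-0.0013, 0.0013, 0, 0.0034, 0.003, 0.142, 0.05], [-0.0013, 0.0013, 0, 0.0034, 0.003, 0.15, 0.05], [-0.0013, 0.0013, 0, 0.0034, 0.003, 0.152, 0.05], [-0.0013, 0.0013, 0, 0.0034, 0.003, 0.152, 0.05]])

```text
clock: 22.95
eef_pos: [643.7, 55.3, 2.8]
tcp_rot: [3.139, -0.003, 0.917]
contact_force: [0.4, 0.7, -1.7]
opening: 0.723
grasp_force: 65.4
```

To row units: 0.003 m / 0.5 = 0.006, 0.0015 m / 0.5 = 0.003.

Request:
move_arm(motion=[[0, 0, 0, 0, 0, 0.003, 0.05], [0, 0, 0, 0, 0, 0.006, 0.05], [0, 0, 0, 0, 0, 0.006, 0.05], [0, 0, 0, 0, 0, 0.006, 0.05]])

```text
clock: 23.45
eef_pos: [643.5, 55.4, -0.3]
tcp_rot: [3.139, -0.003, 0.917]
contact_force: [-1.9, -0.6, 6.4]
opening: 0.722
grasp_force: 66.5
```

To row units: -0.2 m / 0.5 = -0.4, -0.18 m / 0.5 = -0.36.

Request:
move_arm(motion=[[0, 0, 0, 0, 0, 0, 0.08], [0, 0, 0, 0, 0, 0, 0.08], [0, 0, 0, 0, 0, -0.02, 0.08], [0, 0, 0, 0, 0, -0.12, 0.08], [0, 0, 0, 0, 0, -0.24, 0.08], [0, 0, 0, 0, 0, -0.36, 0.08], [0, 0, 0, 0, 0, -0.4, 0.08]])

```text
clock: 24.32
eef_pos: [644.6, 55.4, 204.1]
tcp_rot: [3.135, -0.007, 0.917]
contact_force: [-0.0, 0.5, -0.6]
opening: 0.939
grasp_force: 0.0
```

```bash
python3 - <<'E'
from h import *
f=snap("wrist","w11"); g=cv2.cvtColor(f["im"],cv2.COLOR_RGB2GRAY); b=(g>165).astype(np.uint8); C=cloud(f)
cs,_=cv2.findContours(b,cv2.RETR_LIST,cv2.CHAIN_APPROX_NONE); th=np.radians(52.45+180); X=np.array([np.cos(th),np.sin(th)]);Y=np.array([-X[1],X[0]])
def loc(p): d=np.array(p)-[623.4,31.0]; return np.round([d@X,d@Y],1)
for c in cs:
    w=ray(f,c[:,0],11)[:,:2].astype(np.float32); (x,y),r=cv2.minEnclosingCircle(w)
    if 15<r<40: print(x,y,r,loc((x,y)))
m=(np.hypot(C[...,0]-642,C[...,1]-55)<31)&(C[...,2]>6)&(C[...,2]<20); P=C[m]; A=np.c_[P[:,:2]-P[:,:2].mean(0),np.ones(len(P))]; print("ring plane",np.linalg.lstsq(A,P[:,2],rcond=None)[0],len(P))
print("coupling",loc((628,-29.5)))
delta([603,-311,150],0.785); print(sensors.sense()["qpos"])
E
```

```text
642.2909545898438 -402.3143615722656 15.128297805786133 [332.  279.1]
152.52133178710938 69.6876449584961 28.561546325683594 [ 256.3 -396.9]
613.115234375 -132.95594787597656 17.6218318939209 [136.3  91.8]
844.7213745117188 -264.7859191894531 21.711015701293945 [ 99.6 355.7]
301.35931396484375 161.4610595703125 17.225805282592773 [  92.8 -334.8]
630.9837036132812 -17.687358856201172 20.583070755004883 [34.  35.7]
643.3216552734375 54.83489227294922 22.13189125061035 [-31.    1.3]
649.75 70.85488891601562 30.904611587524414 [-47.7  -3.4]
574.8967895507812 226.14682006835938 18.635356903076172 [-125.2 -157.4]
777.0716552734375 99.3523941040039 20.841800689697266 [-147.8   80.2]
681.6113891601562 226.6119384765625 20.30137062072754 [-190.6  -73.1]
802.2210083007812 134.8045654296875 29.383684158325195 [-191.3   78.5]
601.0339965820312 322.0843505859375 20.608633041381836 [-217.1 -195.1]
ring plane [1.17318403e-03 2.99296016e-03 1.00513099e+01] 1398
coupling [45.2 40.5]
shift [-316.6  189.4   54. ] turn [ 0.007 -0.007  0.132] dist 373.0
[8.32870121e-02 4.06199916e-01 1.61639882e+00 2.01819978e-04
 1.10877345e+00 7.37231215e-01]
```

The ring lies flat at local (-31,1) and the coupling at (45,40.5). Before the bearings I check the press clearance for the far one.

```bash
python3 - <<'E'
from h import *
f=load("scene0"); C=cloud(f); ok=f["d"]>0
b=np.array([550.2,-373.1]); u=b/np.linalg.norm(b); n=np.array([-u[1],u[0]])
m=ok&(C[...,1]<-150)&(C[...,0]>200)&(C[...,0]<700)
P=C[m]; lat=P[:,:2]@n; al=P[:,:2]@u
for z0 in range(60,600,60):
    k=(P[:,2]>z0)&(P[:,2]<z0+60)&(al<760)&(lat>-300)&(lat<200)
    if k.sum()>5: i=np.argsort(-lat[k])[5]; print(z0,k.sum(),"nearest lat",np.round(lat[k][i]),"along",np.round(al[k][i]),np.round(P[k][i]))
print("along b",b@u)
delta([602.7,-311.4,80],0.917)
E
```

```text
60 3141 nearest lat -128.0 along 498.0 [ 341. -385.   65.]
120 2443 nearest lat -157.0 along 623.0 [ 428. -480.  157.]
180 2794 nearest lat -98.0 along 655.0 [ 487. -449.  233.]
240 2701 nearest lat -100.0 along 638.0 [ 472. -441.  250.]
300 2789 nearest lat -116.0 along 686.0 [ 502. -481.  302.]
360 3108 nearest lat -122.0 along 714.0 [ 522. -501.  366.]
420 2744 nearest lat -127.0 along 736.0 [ 538. -518.  422.]
480 1770 nearest lat -137.0 along 519.0 [ 353. -404.  519.]
540 838 nearest lat -137.0 along 521.0 [ 355. -406.  569.]
along b 664.7733824394596
shift [-317.6  188.8  123.9] turn [ 0.007 -0.007 -0.   ] dist 390.0
```

To row units: -0.3175 m / 0.5 = -0.635, -0.305 m / 0.5 = -0.61, -0.006 rad / 1.5708 = -0.0038.

Request:
move_arm(motion=[[0, 0, 0, -0.06, 0.036, 0.02, 0.05], [0, 0, 0, -0.15, 0.09, 0.04, 0.05], [0, 0, 0, -0.25, 0.148, 0.08, 0.05], [0, 0, 0, -0.35, 0.208, 0.12, 0.05], [0, 0, 0, -0.45, 0.268, 0.16, 0.05], [0, 0, 0, -0.54, 0.32, 0.2, 0.05], [0.0038, -0.0038, 0, -0.61, 0.362, 0.23, 0.05], [0.0038, -0.0038, 0, -0.635, 0.378, 0.248, 0.05]])

```text
clock: 25.38
eef_pos: [598.1, -313.3, 72.1]
tcp_rot: [-3.135, 0.005, 0.915]
contact_force: [-0.1, 0.7, 0.5]
opening: 0.584
grasp_force: 0.0
```

Request:
move_arm(motion=[[0, 0, 0, 0, 0, 0, 0.05], [0, 0, 0, 0, 0, 0, 0.05]])

```text
clock: 25.62
eef_pos: [599.9, -310.3, 74.6]
tcp_rot: [-3.137, 0.004, 0.918]
contact_force: [-0.4, 0.3, -0.1]
opening: 0.58
grasp_force: 0.0
```

```bash
cat >> h.py <<'E'
def bearing(f,xy,z):
    "bearing centre from depth: points near xy whose height is near the top z"
    C=cloud(f); m=(np.hypot(C[...,0]-xy[0],C[...,1]-xy[1])<26)&(abs(C[...,2]-z)<4); P=C[m]
    g=cv2.cvtColor(f["im"],cv2.COLOR_RGB2GRAY); b=((g>120)&cv2.dilate(m.astype(np.uint8),np.ones((3,3))).astype(bool)).astype(np.uint8)
    c=max(cv2.findContours(b,cv2.RETR_EXTERNAL,cv2.CHAIN_APPROX_NONE)[0],key=cv2.contourArea)
    print("depth",cv2.minEnclosingCircle(P[:,:2].astype(np.float32)),np.median(P[:,2]),"bright",cv2.minEnclosingCircle(ray(f,c[:,0],z)[:,:2].astype(np.float32)))
E
python3 - <<'E'
from h import *
f=snap("wrist","w12"); bearing(f,(602.7,-311.4),4); delta([602.7,-311.4,-5],0.917)
E
```

```text
depth ((602.7003173828125, -312.1208801269531), 17.759662628173828) 3.238492102943667 bright ((603.54541015625, -311.7908935546875), 18.286191940307617)
shift [ 0.9  3.  80. ] turn [-0.004  0.004  0.001] dist 80.0
```

To row units: 0.079 m / 0.5 = 0.158, 0.078 m / 0.5 = 0.156, -0.004 rad / 1.5708 = -0.0025.

Request:
move_arm(motion=[[-0.0025, 0.0025, 0, 0.0018, 0.0072, 0.08, 0.05], [-0.0025, 0.0025, 0, 0.0018, 0.0072, 0.14, 0.05], [-0.0025, 0.0025, 0, 0.0018, 0.0072, 0.156, 0.05], [-0.0025, 0.0025, 0, 0.0018, 0.0072, 0.158, 0.05], [-0.0025, 0.0025, 0, 0.0018, 0.0072, 0.158, 0.05]])

```text
clock: 26.3
eef_pos: [603.7, -313.4, -3.0]
tcp_rot: [3.14, -0.001, 0.917]
contact_force: [-0.9, -0.3, -0.1]
opening: 0.586
grasp_force: 0.0
```

To row units: 0.001 m / 0.5 = 0.002.

Request:
move_arm(motion=[[0, 0, 0, 0, 0, 0.002, 0.05], [0, 0, 0, 0, 0, 0.002, 0.02], [0, 0, 0, 0, 0, 0.002, 0.02], [0, 0, 0, 0, 0, 0.002, 0.02], [0, 0, 0, 0, 0, 0.002, 0.02]], grip_force=50)

```text
clock: 26.92
eef_pos: [603.1, -313.5, -4.4]
tcp_rot: [3.141, -0.0, 0.917]
contact_force: [-0.4, 0.9, 6.5]
opening: 0.372
grasp_force: 49.0
```

To row units: -0.1 m / 0.5 = -0.2, -0.06 m / 0.5 = -0.12.

Request:
move_arm(motion=[[0, 0, 0, 0, 0, -0.04, 0.02], [0, 0, 0, 0, 0, -0.12, 0.02], [0, 0, 0, 0, 0, -0.2, 0.02], [0, 0, 0, 0, 0, -0.2, 0.02]])

```text
clock: 27.42
eef_pos: [605.2, -314.6, 99.6]
tcp_rot: [3.134, -0.001, 0.917]
contact_force: [-0.2, 0.1, -0.2]
opening: 0.373
grasp_force: 49.8
```

```bash
python3 - <<'E'
from h import *
s=sensors.sense(); print(s["opening"],s["grasp_force"])
th=np.radians(52.45+180); X=np.array([np.cos(th),np.sin(th)]);Y=np.array([-X[1],X[0]])
p=np.array([623.4,31.0])+45.5*X-23.5*Y; print(p); delta([*p,80],0.917)
E
```

```text
0.37318228252027486 49.844837619457394
[577.0385523    9.24876631]
shift [ 239.8 -219.5   18.3] turn [ 0.007 -0.001 -0.   ] dist 326.0
```

To row units: 0.24 m / 0.5 = 0.48, -0.2195 m / 0.5 = -0.439, 0.005 rad / 1.5708 = 0.0032.

Request:
move_arm(motion=[[0, 0, 0, 0.04, -0.036, 0, 0.02], [0, 0, 0, 0.12, -0.11, 0, 0.02], [0, 0, 0, 0.2, -0.184, 0.01, 0.02], [0, 0, 0, 0.28, -0.256, 0.02, 0.02], [0, 0, 0, 0.36, -0.33, 0.03, 0.02], [0, 0, 0, 0.43, -0.394, 0.036, 0.02], [0.0032, 0, 0, 0.48, -0.439, 0.036, 0.02], [0.0032, 0, 0, 0.48, -0.439, 0.036, 0.02]])

```text
clock: 28.42
eef_pos: [572.7, 13.7, 75.7]
tcp_rot: [-3.134, 0.001, 0.92]
contact_force: [-0.3, -0.4, -1.0]
opening: 0.376
grasp_force: 49.8
```

```bash
python3 - <<'E'
from h import *
delta([577,9.2,8],0.917)
E
```

```text
shift [-0.9  6.6 67.6] turn [-0.007  0.001  0.003] dist 68.0
```

To row units: 0.045 m / 0.5 = 0.09, 0.04 m / 0.5 = 0.08, -0.004 rad / 1.5708 = -0.0025.

Request:
move_arm(motion=[[-0.0025, 0, 0, -0.0018, 0.008, 0.04, 0.02], [-0.0025, 0, 0, -0.0018, 0.008, 0.08, 0.02], [-0.0025, 0, 0, -0.0018, 0.008, 0.09, 0.02], [-0.0025, 0, 0, -0.0018, 0.008, 0.09, 0.02]])

```text
clock: 28.92
eef_pos: [576.4, 7.5, 31.3]
tcp_rot: [-3.14, 0.001, 0.916]
contact_force: [-0.5, 0.3, -0.1]
opening: 0.369
grasp_force: 49.8
```

```bash
python3 - <<'E'
from h import *
delta([577,9.2,6],0.917)
E
```

```text
shift [ 1.7 -0.5 25.3] turn [-0.002  0.001 -0.001] dist 25.0
```

To row units: 0.0255 m / 0.5 = 0.051, 0.001 m / 0.5 = 0.002.

Request:
move_arm(motion=[[0, 0, 0, 0.002, 0, 0.02, 0.02], [0, 0, 0, 0.002, 0, 0.04, 0.02], [0, 0, 0, 0.002, 0, 0.048, 0.02], [0, 0, 0, 0.002, 0, 0.051, 0.02], [0, 0, 0, 0.002, 0, 0.051, 0.02]])

```text
clock: 29.55
eef_pos: [577.6, 8.6, 6.1]
tcp_rot: [-3.141, -0.0, 0.917]
contact_force: [0.4, 0.2, -0.5]
opening: 0.371
grasp_force: 49.8
```

To row units: -0.13 m / 0.5 = -0.26, -0.1 m / 0.5 = -0.2.

Request:
move_arm(motion=[[0, 0, 0, 0, 0, 0.0016, 0.02], [0, 0, 0, 0, 0, 0.0016, 0.02], [0, 0, 0, 0, 0, 0.0016, 0.044], [0, 0, 0, 0, 0, 0.0016, 0.044], [0, 0, 0, 0, 0, 0, 0.044], [0, 0, 0, 0, 0, -0.1, 0.044], [0, 0, 0, 0, 0, -0.2, 0.044], [0, 0, 0, 0, 0, -0.26, 0.044]])

```text
clock: 30.55
eef_pos: [578.5, 8.5, 138.6]
tcp_rot: [3.141, -0.002, 0.917]
contact_force: [0.6, 0.1, -0.4]
opening: 0.517
grasp_force: 0.0
```

```bash
python3 - <<'E'
from h import *
f=snap("wrist","w13"); bearing(f,(577,9.2),14); delta([550.4,-373.3,80],0.917); print(sensors.sense()["qpos"])
E
```

```text
depth ((578.128173828125, 9.463029861450195), 17.708110809326172) 13.261019439640847 bright ((578.416015625, 9.991629600524902), 18.83432388305664)
shift [-321.4  208.3   61.4] turn [ 0.004 -0.004 -0.   ] dist 388.0
[1.16742621e-02 3.81782548e-01 1.81414519e+00 7.94460193e-04
 9.39720905e-01 6.65189300e-01]
```

To row units: -0.3215 m / 0.5 = -0.643, -0.3 m / 0.5 = -0.6, 0.23 rad / 1.5708 = 0.1464.

Request:
move_arm(motion=[[0, 0, 0.0191, -0.04, 0.026, 0, 0.05], [0, 0, 0.0382, -0.13, 0.084, 0, 0.05], [0, 0, 0.0637, -0.22, 0.142, 0, 0.05], [0, 0, 0.0891, -0.32, 0.208, 0.02, 0.05], [0, 0, 0.1146, -0.42, 0.272, 0.04, 0.05], [0, 0, 0.1401, -0.52, 0.336, 0.07, 0.05], [0, 0, 0.1464, -0.6, 0.388, 0.1, 0.05], [0, 0, 0.1464, -0.643, 0.417, 0.122, 0.05]])

```text
clock: 31.6
eef_pos: [546.7, -375.6, 73.8]
tcp_rot: [-3.14, 0.0, 0.685]
contact_force: [-0.5, -0.0, -0.5]
opening: 0.584
grasp_force: 0.0
```

Request:
move_arm(motion=[[0, 0, 0, 0, 0, 0, 0.05], [0, 0, 0, 0, 0, 0, 0.05]])

```text
clock: 31.85
eef_pos: [547.6, -372.3, 74.8]
tcp_rot: [-3.14, -0.0, 0.687]
contact_force: [0.3, 1.0, 0.3]
opening: 0.584
grasp_force: 0.0
```

```bash
python3 - <<'E'
from h import *
f=snap("wrist","w14"); bearing(f,(550.2,-373.3),4); delta([550.4,-373.8,-5],0.687)
E
```

```text
depth ((550.3876342773438, -373.9722595214844), 17.655481338500977) 3.2326964595901444 bright ((551.0501098632812, -373.6843566894531), 18.577913284301758)
shift [ 0.9  3.  80.1] turn [-0.001 -0.     0.001] dist 80.0
```

To row units: 0.08 m / 0.5 = 0.16, 0.079 m / 0.5 = 0.158.

Request:
move_arm(motion=[[0, 0, 0, 0.001, 0.005, 0.08, 0.05], [0, 0, 0, 0.001, 0.005, 0.14, 0.05], [0, 0, 0, 0.001, 0.005, 0.158, 0.05], [0, 0, 0, 0.001, 0.005, 0.16, 0.05], [0, 0, 0, 0.001, 0.005, 0.16, 0.05], [0, 0, 0, 0.001, 0.005, 0.16, 0.02], [0, 0, 0, 0.001, 0.005, 0.16, 0.02], [0, 0, 0, 0.001, 0.005, 0.16, 0.02]])

```text
clock: 32.9
eef_pos: [550.2, -375.5, -3.5]
tcp_rot: [3.141, -0.001, 0.687]
contact_force: [-1.0, 1.8, 7.5]
opening: 0.37
grasp_force: 48.9
```

Request:
move_arm(motion=[[0, 0, 0, 0, 0, 0, 0.02], [0, 0, 0, 0, 0, 0, 0.02]])

```text
clock: 33.15
eef_pos: [550.2, -375.4, -3.5]
tcp_rot: [3.141, -0.001, 0.686]
contact_force: [-0.7, 1.7, 6.8]
opening: 0.378
grasp_force: 48.9
```

To row units: -0.279 m / 0.5 = -0.558, -0.225 m / 0.5 = -0.45.

Request:
move_arm(motion=[[0, 0, 0, 0, 0, -0.04, 0.02], [0, 0, 0, 0, 0, -0.12, 0.02], [0, 0, 0, 0.02, -0.042, -0.2, 0.02], [0, 0, 0, 0.06, -0.128, -0.21, 0.02], [0, 0, 0, 0.11, -0.236, -0.21, 0.02], [0, 0, 0, 0.16, -0.342, -0.21, 0.02], [0, 0, 0, 0.21, -0.45, -0.21, 0.02], [0, 0, 0, 0.26, -0.558, -0.21, 0.02]])

```text
clock: 34.15
eef_pos: [473.0, -75.5, 101.6]
tcp_rot: [3.141, -0.001, 0.686]
contact_force: [0.8, -0.7, -0.7]
opening: 0.366
grasp_force: 49.8
```

To row units: -0.326 m / 0.5 = -0.652, -0.306 m / 0.5 = -0.612.

Request:
move_arm(motion=[[0, 0, 0, 0.05, -0.108, 0, 0.02], [0, 0, 0, 0.1, -0.214, 0, 0.02], [0, 0, 0, 0.15, -0.322, 0, 0.02], [0, 0, 0, 0.2, -0.428, 0, 0.02], [0, 0, 0, 0.25, -0.536, 0, 0.02], [0, 0, 0, 0.286, -0.612, 0, 0.02], [0, 0, 0, 0.304, -0.652, 0, 0.02], [0, 0, 0, 0.304, -0.652, 0, 0.02]])

```text
clock: 35.15
eef_pos: [384.1, 273.0, 101.6]
tcp_rot: [-3.141, -0.002, 0.689]
contact_force: [0.2, -0.2, -0.4]
opening: 0.373
grasp_force: 49.8
```

```bash
python3 - <<'E'
from h import *
delta([384.8,271.5,40],0.687); print(sensors.sense()["opening"])
E
```

```text
shift [-0.5  1.7 61.6] turn [-0.001 -0.002  0.002] dist 62.0
0.37278508441538943
```

To row units: 0.09 m / 0.5 = 0.18, 0.001 m / 0.5 = 0.002.

Request:
move_arm(motion=[[0, 0, 0, 0, 0.002, 0.06, 0.02], [0, 0, 0, 0, 0.002, 0.12, 0.02], [0, 0, 0, 0, 0.002, 0.16, 0.02], [0, 0, 0, 0, 0.002, 0.176, 0.02], [0, 0, 0, 0, 0.002, 0.18, 0.02], [0, 0, 0, 0, 0.002, 0.18, 0.02]])

```text
clock: 35.9
eef_pos: [385.1, 270.9, 11.1]
tcp_rot: [-3.141, -0.001, 0.687]
contact_force: [-0.0, 0.1, -0.4]
opening: 0.368
grasp_force: 49.8
```

To row units: 0.005 m / 0.5 = 0.01, 0.0045 m / 0.5 = 0.009.

Request:
move_arm(motion=[[0, 0, 0, 0, 0, 0.006, 0.02], [0, 0, 0, 0, 0, 0.009, 0.02], [0, 0, 0, 0, 0, 0.01, 0.02], [0, 0, 0, 0, 0, 0.01, 0.02]])

```text
clock: 36.4
eef_pos: [384.8, 271.1, 6.4]
tcp_rot: [-3.141, -0.001, 0.687]
contact_force: [-3.8, -3.0, 15.1]
opening: 0.37
grasp_force: 51.5
```

Contact at 15 N. I release, lift and move back for a final look.

To row units: -0.26 m / 0.5 = -0.52, -0.23 m / 0.5 = -0.46.

Request:
move_arm(motion=[[0, 0, 0, 0, 0, -0.001, 0.044], [0, 0, 0, 0, 0, -0.001, 0.044], [0, 0, 0, 0, 0, -0.01, 0.044], [0, 0, 0, 0, 0, -0.1, 0.044], [0, 0, 0, 0, 0, -0.22, 0.06], [0, 0, 0, 0, 0, -0.34, 0.085], [0, 0, 0, 0, 0, -0.46, 0.085], [0, 0, 0, 0, 0, -0.52, 0.085]])

```text
clock: 37.4
eef_pos: [385.5, 271.2, 269.2]
tcp_rot: [-3.141, -0.005, 0.687]
contact_force: [0.6, 0.5, -0.5]
opening: 0.993
grasp_force: 0.0
```

```bash
python3 - <<'E'
from h import *
f=snap("wrist","w15"); bearing(f,(384.8,271.3),14)
g=snap("scene","s2"); a=cv2.resize(f["im"][100:400,150:550,::-1],(640,480))
b=cv2.resize(g["im"][130:300,290:430,::-1],None,fx=2.8,fy=2.8)[:480]
out=np.zeros((480,640+b.shape[1],3),np.uint8); out[:,:640]=a; out[:b.shape[0],640:]=b; cv2.imwrite("pics/fin.png",cv2.resize(out,(800,480*800//out.shape[1])))
th=np.radians(39.45+180); X=np.array([np.cos(th),np.sin(th)]);Y=np.array([-X[1],X[0]])
hsv=cv2.cvtColor(f["im"],cv2.COLOR_RGB2HSV); C=cloud(f)
m=(np.hypot(C[...,0]-441,C[...,1]-318)<60)&(hsv[...,0]>50)&(hsv[...,0]<85)&(hsv[...,1]>150)&(abs(C[...,2]-5)<5)
P=C[m]; r=cv2.minAreaRect(P[:,:2].astype(np.float32)); d=np.array(r[0])-[418.4,299.1]; print("board",r,"local",d@X,d@Y,"z",np.median(P[:,2]),np.percentile(P[:,2],[5,95]))
E
```

```text
depth ((385.4390869140625, 272.0528564453125), 17.597871780395508) 13.265763670235515 bright ((385.7630920410156, 272.2180480957031), 19.10264015197754)
board ((449.7543029785156, 312.0223083496094), (62.1728401184082, 66.56877136230469), 39.41704177856445) local -32.422040278258045 9.944328662406118 z 4.0105547226528415 [2.67591133 5.45159785]
```

View pics/fin.png

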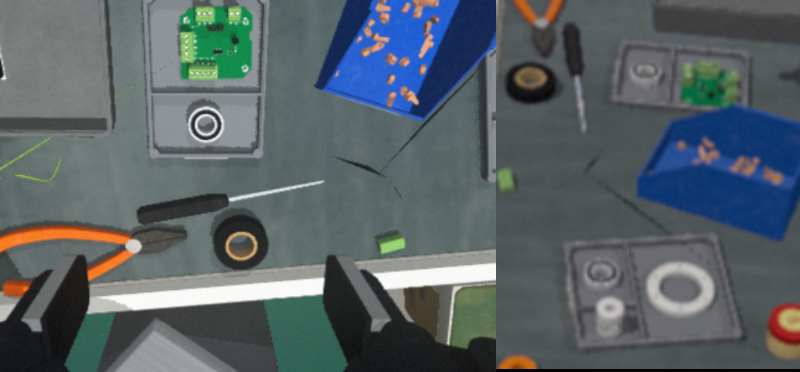

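The picture shows all five parts in their compartments. The board is at (215,42) and a bearing at (205,124) in the left view. The other bearing (600,272), coupling (608,318) and ring (680,290) are in the right view. I hand in.

```bash
python3 -c "
from rig import order
print(order.sign_off())"
```

```text
the job is handed in; nothing more can be done
None
```

Both motor repair kits are made up and handed in at about 37 s on the robot's clock: in the last camera check all five parts lay in their right compartments, within the position limits I could measure; I don't have the judge's result.

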